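# Free the stuck drying tray and pour the grinding balls into it

### The job

The drying tray is stuck in its dock: push it all the way out from behind, through the slot in the dock's back, then take the steel cup by its handle and pour all seven grinding balls into the tray without losing any. Stand the empty cup upright on the bench again, leave the tray out, and do not shift or upset the other things on the bench.

Things in the scene. Friction and masses are not known exactly. Their poses are not given: they have to be found in the camera images.
- cup: Conical steel pouring cup holding the seven balls at the start, loose on the bench, with one straight black handle along its -x. Origin at the centre of its underside, z up its axis. Outside radius 27 mm at the foot, 50 mm at the rim, 50 mm high, wall 3 mm, about 0.15 kg empty. The walls lean out 25 degrees: the balls run out when it is tipped some 80 to 100 degrees.
- cup_handle (a point): Middle of the grip of the cup's handle, on the bar's long axis, 92 mm from the cup's axis and 43 mm above its underside; axes as the cup's. The bar is 16 mm wide (y), 14 mm tall (z 36 to 50 mm above the underside) and runs from 46 to 151 mm off the cup's axis.
- ball_1: One of seven equal smooth white ceramic grinding balls, 22 mm across, 20 g; origin at its centre. Lies in the cup at the start.
- ball_2: One of seven equal smooth white ceramic grinding balls, 22 mm across, 20 g; origin at its centre. Lies in the cup at the start.
- ball_3: One of seven equal smooth white ceramic grinding balls, 22 mm across, 20 g; origin at its centre. Lies in the cup at the start.
- ball_4: One of seven equal smooth white ceramic grinding balls, 22 mm across, 20 g; origin at its centre. Lies in the cup at the start.
- ball_5: One of seven equal smooth white ceramic grinding balls, 22 mm across, 20 g; origin at its centre. Lies in the cup at the start.
- ball_6: One of seven equal smooth white ceramic grinding balls, 22 mm across, 20 g; origin at its centre. Lies in the cup at the start.
- ball_7: One of seven equal smooth white ceramic grinding balls, 22 mm across, 20 g; origin at its centre. Lies in the cup at the start.
- dock: Grey tray dock, fixed to the bench: a roofed housing 124 mm (x) by 140 mm (y) by 52 mm high, roof 5 mm thick, origin at the centre of its underside. The tray slides out of its open +y end. Its back wall is at y = -70 mm and has a slot.
- dock_slot (a point): Middle of the slot's mouth, at the top of the dock's back edge (dock x 0, y -70 mm, z 52 mm). The slot is 52 mm wide, cuts the back wall from top to bottom and runs on through the roof to dock y = +53 mm: a slim thing let down behind the dock can be moved along +y through it against the back of the tray.
- tray (a joint): Travel of the tray out of the dock along dock +y, in m: 0 fully in, 0.095 at the stop, fully out. Stiff: it takes about 4 N to move it, a little more when faster, and it stays where it is left. It starts 0 to 10 mm out.
- tray_floor (a point): Centre of the inner floor of the open aluminium tray, 10 mm above the bench; axes as the dock's. Tray 110 mm (x) by 124 mm (y) outside, 36 mm high (rim 42 mm above the bench), wall 4 mm. Fully in, this point is at dock y = +6 mm and the tray's back face at dock y = -56 mm. Fully out, 93 mm of the tray are clear of the roof.
- beaker_tall: Bystander: tall empty glass beaker, 63 mm across, 130 mm high, origin under its centre.
- flask: Bystander: conical glass flask, 64 mm across, 105 mm high, origin under its centre.
- wash_bottle: Bystander: white wash bottle with a bent spout, 72 by 123 mm, 227 mm high, origin under its centre.
- timer: Bystander: flat lab timer, 62 by 68 by 20 mm, origin under its centre.
- small_flask: Bystander: small stoppered conical flask, 51 mm across, 95 mm high, origin under its centre.
- dropper_bottle: Bystander: amber dropper bottle with a black top, 37 mm across, 114 mm high, origin under its centre.

How it is judged:
On the way, in this order (a step that is already met when the one before it is completed fails the run):
1. the tray has been pushed at least 80 mm out of its dock, with the balls still in the cup (value of joint tray above 0.08 m and distance between each of ball_1, ball_2, ball_3, ball_4, ball_5, ball_6, ball_7 and cup below 0.09 m), for 0.2 s.
2. the cup, held off the bench near the tray, is tipped at least 57 degrees (angle between cup's own z axis and vertical above 1 rad and height (world z) of cup above 0.06 m and horizontal distance between cup and tray_floor below 0.25 m), for 0.1 s.
At the end, for the whole second after the job is handed in: The tray is at least 80 mm out; all seven balls lie at rest inside it, below its rim; the cup stands upright (within 6 degrees), at rest on the bench (underside within 6 mm of it) (value of joint tray above 0.08 m and x of ball_1 in the frame of tray_floor between -0.055 and 0.055 m and y of ball_1 in the frame of tray_floor between -0.062 and 0.062 m and z of ball_1 in the frame of tray_floor between 0.004 and 0.036 m and linear speed of each of ball_1, ball_2, ball_3, ball_4, ball_5, ball_6, ball_7 below 0.03 m/s and x of ball_2 in the frame of tray_floor between -0.055 and 0.055 m and y of ball_2 in the frame of tray_floor between -0.062 and 0.062 m and z of ball_2 in the frame of tray_floor between 0.004 and 0.036 m and x of ball_3 in the frame of tray_floor between -0.055 and 0.055 m and y of ball_3 in the frame of tray_floor between -0.062 and 0.062 m and z of ball_3 in the frame of tray_floor between 0.004 and 0.036 m and x of ball_4 in the frame of tray_floor between -0.055 and 0.055 m and y of ball_4 in the frame of tray_floor between -0.062 and 0.062 m and z of ball_4 in the frame of tray_floor between 0.004 and 0.036 m and x of ball_5 in the frame of tray_floor between -0.055 and 0.055 m and y of ball_5 in the frame of tray_floor between -0.062 and 0.062 m and z of ball_5 in the frame of tray_floor between 0.004 and 0.036 m and x of ball_6 in the frame of tray_floor between -0.055 and 0.055 m and y of ball_6 in the frame of tray_floor between -0.062 and 0.062 m and z of ball_6 in the frame of tray_floor between 0.004 and 0.036 m and x of ball_7 in the frame of tray_floor between -0.055 and 0.055 m and y of ball_7 in the frame of tray_floor between -0.062 and 0.062 m and z of ball_7 in the frame of tray_floor between 0.004 and 0.036 m and angle between cup's own z axis and vertical below 0.1 rad and height (world z) of cup between -0.005 and 0.006 m and linear speed of cup below 0.02 m/s); the robot touches nothing.
It fails at once if one of the six bystanders is shifted by more than 30 mm (distance of any of beaker_tall, flask, wash_bottle, timer, small_flask, dropper_bottle from where it was at the start of the episode above 0.03 m).
It fails at once if one of the six bystanders is tipped over (by more than 29 degrees) (angle between any of beaker_tall, flask, wash_bottle, timer, small_flask, dropper_bottle's own z axis and vertical above 0.5 rad).
It also fails if it takes over 72 s, if anything falls off the work surface, if the arm or the gripper's body presses on something with over 40 N, if the wrist force passes 120 N, or if a joint passes its speed limit or range.

### The arm

A 6-joint arm with a two-finger parallel gripper is mounted at the origin on a cart in front of the work surface, level with it; the furniture and walls round the work are solid. World frame = base frame: x ahead of the robot, y to its left, z up, the work surface at z = 0. Lengths are in m, angles in rad, forces in N, time in s.
With the tool pointing down it reaches from about 0.3 to 0.875 m from the base axis. Payload 6.4 kg.
Tool frame: the origin (TCP) lies between the finger pads; the fingertips stand 8 mm ahead of it and the grasp point (between the pads) lies 11 mm behind it; z points along the fingers, x is the direction in which the jaws open and shut, and the axes are right-handed (so a half turn about z gives the same grasp; the last joint's range is limited). The gripper opens to 85 mm and grips with 20 to 120 N. Pads are 22 mm wide; open, the fingers measure 114 mm over their backs; the gripper's body (76 mm by 85 mm) begins 54 mm behind the grasp point. The pads swing forward as they close: fully open they stand 13 mm farther back than shut.
Start: joints at [-1.445, 0.181, 1.607, -0, 1.354, -0.206], TCP at [0.187, -0.544, 0.239] pointing down, gripper open.
Joint ranges: [-2.99, 2.99], [-0.89, 2.07], [0.3, 2.58], [-1.14, 4.28], [0, 2.63], [-3.12, 3.12]. Speed limits (rad/s): [2.57, 2.57, 3.01, 3.14, 3.14, 3.14].

### API

Orientations are given as a unit quaternion [w, x, y, z].
In Python, from bench import ctrl gives the robot as it stands.
- The arm moves only by the tool drive_tool, never from a script. Its argument "commands" is a list of rows, each an object of numbers: "gripper": the closure, from 0 (fully open) to 1 (shut); "dx", "dy", "dz": the shift along the tool's x, y, z in cm; "turn": the turn about the tool's z in degrees. A call has 1 to 20 rows; each row is the pose to reach, as a shift and turn from the pose commanded when the call began, along the tool's axes at that moment; what a row does not reach only later rows make up. A row lasts 1/8 s, in which the tool goes at most 62.5 mm and 10.7 degrees, less where a joint would pass 70% of its speed; a pose out of reach is approached as far as the arm can. A call with a gripper value outside its range is refused whole. The fingers move at their own pace and stop on an object; the grip force is fixed at half the most. Time passes only in rows, so rows that repeat a pose let the fingers close. It gives the time, the measured TCP pose, the force and the opening at its end, in the units of the state.
- ctrl.get_obs(): the state, without advancing time (a new reading comes with each control period).
- ctrl.camera(name): name is "scene" or "top" or "wrist"; returns a dict with "image" (480x640x3 uint8, red, green, blue), "mtx" (3x3 intrinsics, pixels), "k1" (the pictures are not rectified: a ray, as slopes to the right and down, at radius r is drawn at 1 + k1 r^2 times it, then the intrinsics apply), "R" (3x3) and "t" (3): a world point X has camera coordinates R X + t. Camera axes: x right, y down, z forward; pixel columns grow to the right and rows downward; lengths in m; the calibration is good to about 2 mm. A picture is of the moment at which its call begins. There is no depth.
- ctrl.hand_in(): hands the job in, once; it reports no verdict.
The state is a dict: "time_s": time; "q": joint angles; "dq": joint speeds; "joint_efforts": joint torques, N m; "eef_pos": TCP position; "eef_rot": TCP orientation; "wrist_force": force on the tool from outside, world axes, zero at the start; "torque": the same for the moment, N m; "opening": opening from 0.0 (shut) to 1.0 (fully open).
Only numpy, scipy, OpenCV 4.12 (cv2) and the standard library are available. Lean on these libraries where they do the work, as an engineer would, in place of code of your own. Each camera call takes 0.05 s, during which the arm holds its last target.

## Working session

There is one attempt and no reset: what is moved stays moved. The work goes in short steps, Python scripts to look and compute and a tool call to move; the robot and the scene stay as the last step left them, time stands still between calls to the robot, and variables do not carry over. Pictures are saved under pics/ and viewed, and the job is handed in when it is done.

Besides the shell and the picture viewer there is one more tool, called after ">>>" by a JSON object that holds its "api" and its "payload". drive_tool: Moves the arm, as the interface text tells. Its arguments: {"type":"object","properties":{"commands":{"type":"array","items":{"type":"object","properties":{"gripper":{"type":"number"},"dx":{"type":"number"},"dy":{"type":"number"},"dz":{"type":"number"},"turn":{"type":"number"}}}}},"required":["commands"]}

```bash
ls; mkdir -p pics
cat > h.py <<'E'
import numpy as np, cv2, json
from bench import ctrl
def snap(n,f):
    c=ctrl.camera(n); cv2.imwrite(f'pics/{f}.png',c['image'][...,::-1]); 
    np.savez(f'pics/{f}.npz',**{k:np.array(c[k]) for k in ('image','mtx','k1','R','t')}); return c
def load(f): return dict(np.load(f'pics/{f}.npz'))
def ray(c,u,v):
    K=np.array(c['mtx']);k=float(c['k1'])
    xd=np.array([(u-K[0,2])/K[0,0],(v-K[1,2])/K[1,1]]); x=xd.copy()
    for _ in range(50): x=xd/(1+k*(x@x))
    R=np.array(c['R']);t=np.array(c['t']); o=-R.T@t; d=R.T@np.array([x[0],x[1],1]); return o,d
def pz(c,u,v,z):
    o,d=ray(c,u,v); return o+d*(z-o[2])/d[2]
def proj(c,X):
    K=np.array(c['mtx']);k=float(c['k1']);p=np.array(c['R'])@np.array(X)+np.array(c['t']);x=p[:2]/p[2];x=x*(1+k*(x@x))
    return np.array([K[0,0]*x[0]+K[0,2],K[1,1]*x[1]+K[1,2]])
E
python3 - <<'E'
from h import *
for n in ('scene','top','wrist'):
    c=snap(n,n+'0'); print(n,-np.array(c['R']).T@np.array(c['t']),c['k1'],c['mtx'][0])
print(ctrl.get_obs())
E
```

```text
pics
scene [-0.32462988  1.18348861  0.80535162] -0.006571519623646589 [621.86629319   0.         322.53206757]
top [ 0.32062969 -0.10493368  1.40647002] -0.004528443078484456 [440.3527662    0.         315.64291516]
wrist [ 0.26842559 -0.51568516  0.37318411] -0.0328353279282116 [335.19533654   0.         316.61060907]
{'time_s': 0.15, 'q': array([-1.44526880e+00,  1.81375901e-01,  1.60779384e+00,  3.97969378e-06,
        1.35379177e+00, -2.06305341e-01]), 'dq': array([ 5.66262012e-04, -1.62153155e-03, -3.15554129e-03,  2.12620279e-03,
       -6.16205979e-05,  1.64047393e-03]), 'joint_efforts': array([ 1.78590777e-03, -4.45261288e+01, -3.51690173e+01, -2.40350118e-04,
        5.81338376e-03, -3.55331645e-05]), 'eef_pos': array([ 0.18728282, -0.5432032 ,  0.23858049]), 'eef_rot': array([-5.04428573e-04,  8.14179040e-01, -5.80613488e-01, -4.62600190e-04]), 'wrist_force': array([ 1.0091557 ,  0.64326877, -0.38957573]), 'torque': array([-0.00915732, -0.00274952,  0.0412632 ]), 'opening': 0.9942415163752574}
```

View pics/scene0.png

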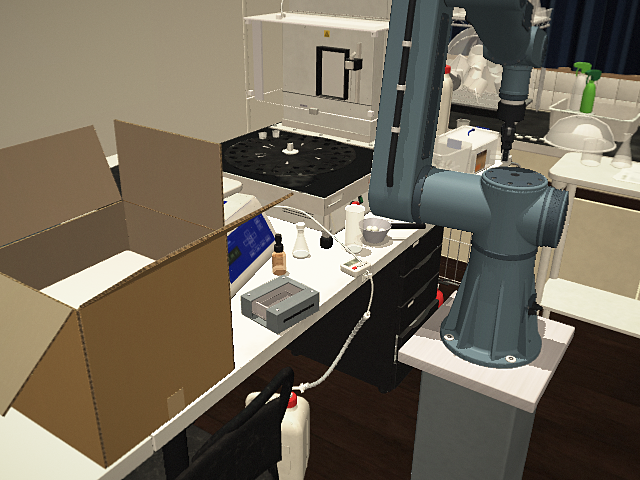

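View pics/top0.png

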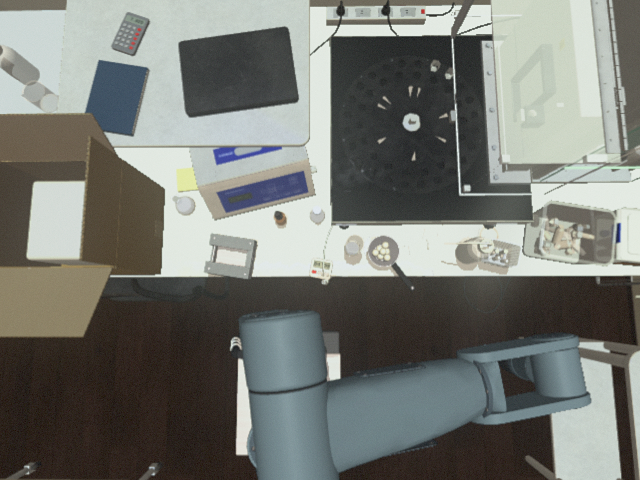

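View pics/wrist0.png

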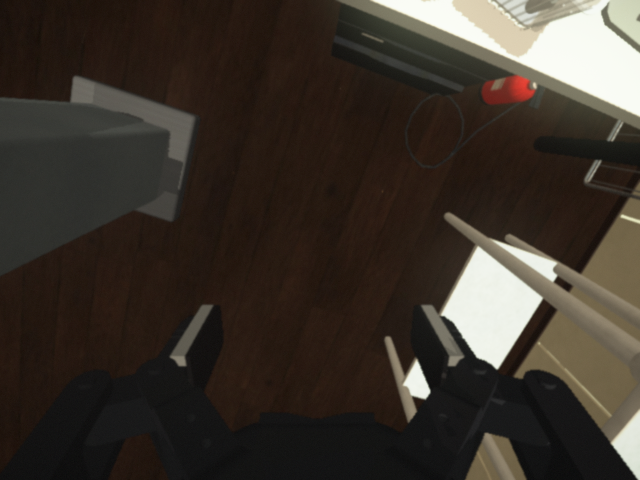

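Run:
```python
from h import *
a=cv2.imread('pics/top0.png')[180:300,160:430]; cv2.imwrite('pics/t0z.png',cv2.resize(a,None,fx=2.96,fy=2.96,interpolation=3))
a=cv2.imread('pics/scene0.png')[190:340,225:440]; cv2.imwrite('pics/s0z.png',cv2.resize(a,None,fx=3.7,fy=3.7,interpolation=3))
```

```text
(no output)
```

View pics/t0z.png

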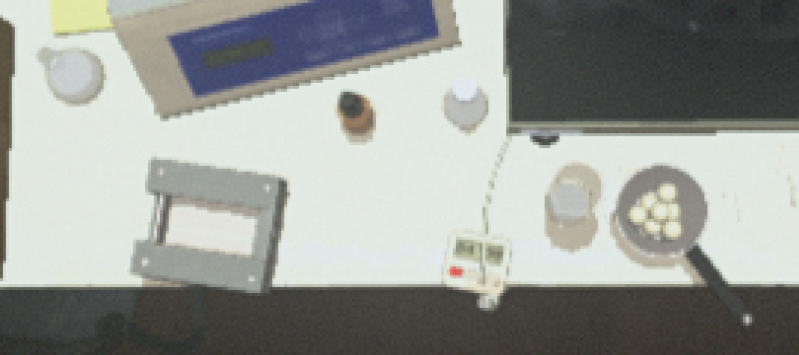

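View pics/s0z.png

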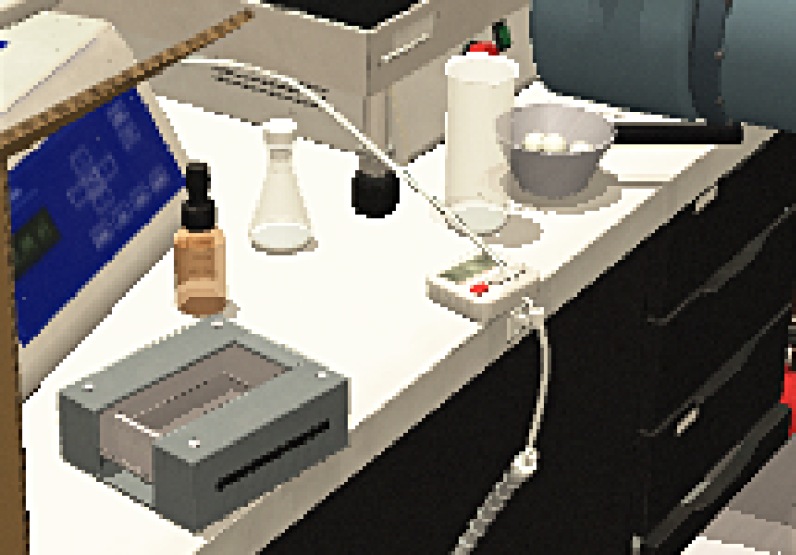

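Run:
```python
from h import *
a=cv2.imread('pics/top0.png')[225:290,195:265]; cv2.imwrite('pics/t0d.png',cv2.resize(a,None,fx=9,fy=9,interpolation=3))
a=cv2.imread('pics/top0.png')[220:300,335:435]; cv2.imwrite('pics/t0c.png',cv2.resize(a,None,fx=7,fy=7,interpolation=3))
a=cv2.imread('pics/top0.png')[180:290,420:640]; cv2.imwrite('pics/t0r.png',cv2.resize(a,None,fx=3.6,fy=3.6,interpolation=3))
```

```text
(no output)
```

View pics/t0d.png

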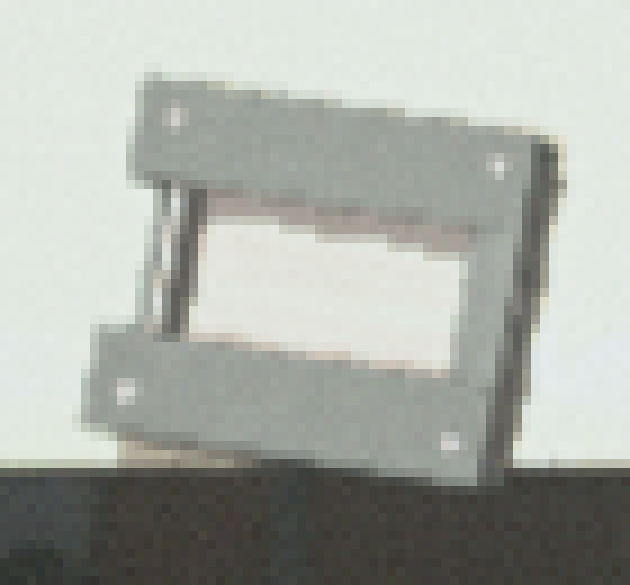

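View pics/t0c.png

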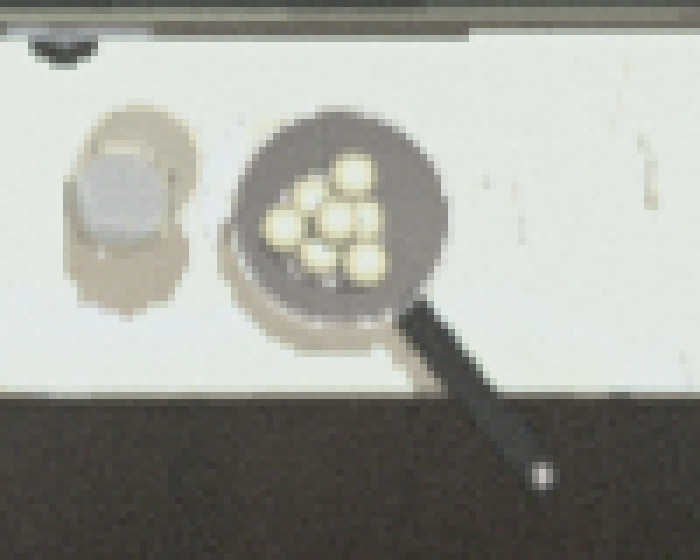

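View pics/t0r.png

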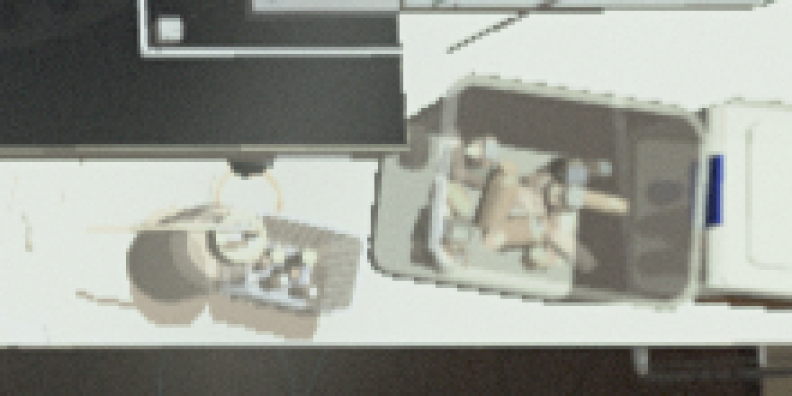

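Run:
```python
from h import *
from scipy.optimize import least_squares
c=load('top0')
pts=np.array([(140,80),(540,138),(480,485),(82,430)])/9+np.array([195,225])-0.5
W=np.array([pz(c,*p,0.052) for p in pts]); print(W)
# dock y out = from left to right. dock x: z up, y = out(-world y) => x = y cross z
L=np.array([[.062*s,.07*t] for s,t in ((1,-1),(1,1),(-1,1),(-1,-1))])
def f(p,flip):
    th=p[2]; R=np.array([[np.cos(th),-np.sin(th)],[np.sin(th),np.cos(th)]])
    return ((L*np.array([flip,1]))@R.T+p[:2]-W[:,:2]).ravel()
for fl in (1,-1):
    r=least_squares(f,[*W.mean(0)[:2],np.pi],args=(fl,)); print(fl,r.x,r.cost**.5,r.fun.reshape(-1,2).round(4).tolist())
# cup
for n,z,q in (('rim c',.05,(342,216)),('handle end',.05,(545,480)),('handle base',.05,(412,310)),('rimL',.05,(235,216)),('rimR',.05,(449,216)),('rimT',.05,(342,110)),('rimB',.05,(342,325))):
    p=np.array(q)/7+np.array([335,220])-.5; print(n,pz(c,*p,z).round(4))
for n,q,z in (('beakertop',(122,195),.13),): p=np.array(q)/7+np.array([335,220])-.5; print(n,pz(c,*p,z))
s=load('scene0')
Z=lambda q:np.array(q)/2.96+np.array([160,180])-.5
for n,q,z in (('flaskbody',(75,75),.02),('flasktop',(47,57),.105),('dropper',(358,125),.0),('droppertop',(350,102),.114),('sflask',(465,108),0),('timer',(477,262),.02)):
    print(n,pz(c,*Z(q),z).round(3))
```

```text
[[0.51982237 0.24468035 0.052     ]
 [0.49897873 0.10527098 0.052     ]
 [0.37960609 0.12371736 0.052     ]
 [0.39872188 0.26079563 0.052     ]]
1 [0.44928227 0.18361608 2.9960276 ] 0.17357807201953773 [[-0.1217, 0.0172], [-0.1212, 0.0181], [0.1209, -0.0184], [0.1221, -0.0169]]
-1 [0.44928227 0.18361608 2.99840318] 0.002074001451981274 [[0.0008, -0.0006], [0.0017, 0.0002], [-0.0017, -0.0005], [-0.0008, 0.001]]
rim c [ 0.4648 -0.294   0.05  ]
handle end [ 0.3489 -0.3796  0.05  ]
handle base [ 0.4232 -0.3237  0.05  ]
rimL [ 0.465  -0.2468  0.05  ]
rimR [ 0.4647 -0.3411  0.05  ]
rimT [ 0.5121 -0.2951  0.05  ]
rimB [ 0.4167 -0.2929  0.05  ]
beakertop [ 0.46545691 -0.19168103  0.13      ]
flaskbody [0.618 0.338 0.02 ]
flasktop [0.619 0.34  0.105]
dropper [0.565 0.03  0.   ]
droppertop [0.569 0.027 0.114]
sflask [ 0.583 -0.087  0.   ]
timer [ 0.413 -0.1    0.02 ]
```

```bash
python3 - <<'E'
from h import *
t=load('top0');s=load('scene0')
def tri(a,b):
    o1,d1=ray(t,*a);o2,d2=ray(s,*b);d1/=np.linalg.norm(d1);d2/=np.linalg.norm(d2)
    A=np.stack([d1,-d2],1);k=np.linalg.lstsq(A,o2-o1,rcond=None)[0];p,q=o1+k[0]*d1,o2+k[1]*d2
    return ((p+q)/2).round(3),np.linalg.norm(p-q).round(3)
for a in ((163,187),(163,273)):
  for b in ((292,194),(75,311),(232,370),(80,312)): print(a,b,tri(a,b))
for X in ((.618,.34,.0),(.618,.34,.105),(.46,.3,0),(.46,.3,.3),(.435,.084,.01)): print(X,proj(t,X).round(),proj(s,X).round())
E
python3 -c "
import cv2
a=cv2.imread('pics/top0.png')[100:350,0:250]; cv2.imwrite('pics/t0b.png',cv2.resize(a,None,fx=2.4,fy=2.4,interpolation=3))"
```

```text
(163, 187) (292, 194) (array([0.497, 0.23 , 0.352]), np.float64(0.206))
(163, 187) (75, 311) (array([0.729, 0.463, 0.028]), np.float64(0.141))
(163, 187) (232, 370) (array([ 0.586,  0.374, -0.051]), np.float64(0.236))
(163, 187) (80, 312) (array([0.726, 0.46 , 0.026]), np.float64(0.13))
(163, 273) (292, 194) (array([0.368, 0.269, 0.355]), np.float64(0.028))
(163, 273) (75, 311) (array([0.5  , 0.495, 0.124]), np.float64(0.329))
(163, 273) (232, 370) (array([ 0.403,  0.409, -0.005]), np.float64(0.007))
(163, 273) (80, 312) (array([0.499, 0.492, 0.121]), np.float64(0.32))
(0.618, 0.34, 0.0) [186. 206.] [183. 321.]
(0.618, 0.34, 0.105) [175. 199.] [179. 281.]
(0.46, 0.3, 0) [196. 254.] [246. 335.]
(0.46, 0.3, 0.3) [163. 243.] [240. 212.]
(0.435, 0.084, 0.01) [263. 261.] [310. 294.]
```

View pics/t0b.png

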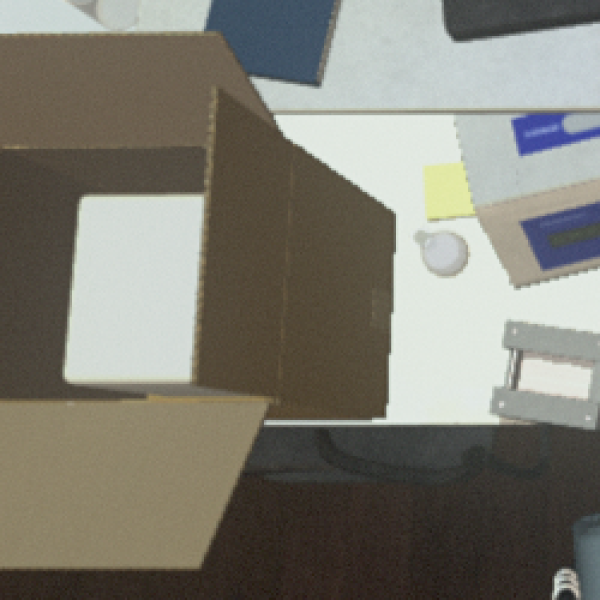

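Run:
```python
from h import *
t=load('top0');s=load('scene0')
def tri(a,b):
    o1,d1=ray(t,*a);o2,d2=ray(s,*b);d1/=np.linalg.norm(d1);d2/=np.linalg.norm(d2)
    A=np.stack([d1,-d2],1);k=np.linalg.lstsq(A,o2-o1,rcond=None)[0];p,q=o1+k[0]*d1,o2+k[1]*d2
    return ((p+q)/2).round(3),np.linalg.norm(p-q).round(3)
P=lambda x,y:(x/2.4,y/2.4+100)
for n,a in (('flapfar',P(217,88)),('flapnear',P(190,385)),('foldnear',P(275,400)),('foldfar',P(290,145)),('frontflap corner',P(200,570))):
  for b in ((292,194),(78,310),(222,228),(115,121)): print(n,b,*tri(a,b))
```

```text
flapfar (292, 194) [0.509 0.317 0.439] 0.368
flapfar (78, 310) [0.762 0.561 0.121] 0.113
flapfar (222, 228) [0.592 0.387 0.342] 0.283
flapfar (115, 121) [0.676 0.409 0.479] 0.003
flapnear (292, 194) [0.342 0.396 0.425] 0.146
flapnear (78, 310) [0.47  0.621 0.207] 0.133
flapnear (222, 228) [0.39  0.464 0.354] 0.051
flapnear (115, 121) [0.457 0.48  0.497] 0.175
foldnear (292, 194) [0.351 0.346 0.396] 0.097
foldnear (78, 310) [0.481 0.57  0.171] 0.212
foldnear (222, 228) [0.401 0.413 0.322] 0.008
foldnear (115, 121) [0.465 0.435 0.481] 0.236
foldfar (292, 194) [0.502 0.285 0.401] 0.299
foldfar (78, 310) [0.745 0.523 0.08 ] 0.008
foldfar (222, 228) [0.584 0.354 0.303] 0.203
foldfar (115, 121) [0.658 0.38  0.458] 0.081
frontflap corner (292, 194) [0.237 0.42  0.43 ] 0.004
frontflap corner (78, 310) [0.31  0.632 0.264] 0.288
frontflap corner (222, 228) [0.269 0.486 0.373] 0.103
frontflap corner (115, 121) [0.333 0.501 0.515] 0.294
```

```bash
cat >> h.py <<'E'
from scipy.spatial.transform import Rotation as Ro
def tf():
    o=ctrl.get_obs(); w,x,y,z=o['eef_rot']; return o,Ro.from_quat([x,y,z,w]).as_matrix()
def go(X,head=None):
    """X world target; head=desired heading deg of tool y (mod 180)"""
    o,R=tf(); d=R.T@(np.array(X)-o['eef_pos'])*100
    t=0
    if head is not None:
        h=np.degrees(np.arctan2(R[1,1],R[0,1])); t=-((head-h+90)%180-90)
    print('d cm',d.round(2),'turn',round(t,1),'rows',np.linalg.norm(d)/6.25,abs(t)/10.7); return d,t
E
python3 - <<'E'
from h import *
t=load('top0')
p=np.array((125,255))/9+np.array([195,225])-.5; print(pz(t,*p,.052))
go((.464,.288,.16),81.8)
E
```

```text
[0.4588856  0.24793794 0.052     ]
d cm [-69.56 -53.24   7.97] turn -62.8 rows 14.07314426736063 5.867984806670348
```

>>> {"api": "drive_tool", "payload": {"commands": [{"dx":-69.6,"dy":-53.2,"dz":0,"turn":-62.8,"gripper":1},{"dx":-69.6,"dy":-53.2,"dz":0,"turn":-62.8,"gripper":1},{"dx":-69.6,"dy":-53.2,"dz":0,"turn":-62.8,"gripper":1},{"dx":-69.6,"dy":-53.2,"dz":0,"turn":-62.8,"gripper":1},{"dx":-69.6,"dy":-53.2,"dz":0,"turn":-62.8,"gripper":1},{"dx":-69.6,"dy":-53.2,"dz":0,"turn":-62.8,"gripper":1},{"dx":-69.6,"dy":-53.2,"dz":0,"turn":-62.8,"gripper":1},{"dx":-69.6,"dy":-53.2,"dz":0,"turn":-62.8,"gripper":1},{"dx":-69.6,"dy":-53.2,"dz":0,"turn":-62.8,"gripper":1},{"dx":-69.6,"dy":-53.2,"dz":0,"turn":-62.8,"gripper":1},{"dx":-69.6,"dy":-53.2,"dz":0,"turn":-62.8,"gripper":1},{"dx":-69.6,"dy":-53.2,"dz":0,"turn":-62.8,"gripper":1},{"dx":-69.6,"dy":-53.2,"dz":0,"turn":-62.8,"gripper":1},{"dx":-69.6,"dy":-53.2,"dz":0,"turn":-62.8,"gripper":1},{"dx":-69.6,"dy":-53.2,"dz":4,"turn":-62.8,"gripper":1},{"dx":-69.6,"dy":-53.2,"dz":8,"turn":-62.8,"gripper":1},{"dx":-69.6,"dy":-53.2,"dz":8,"turn":-62.8,"gripper":1}]}}

```text
time_s: 2.28
eef_pos: [0.4607, 0.2869, 0.1557]
eef_rot: [0.002, 0.997, -0.071, -0.004]
wrist_force: [0.2, 0.2, 0.4]
opening: 0.001
```

Run:
```python
from h import *
snap('wrist','w1'); snap('scene','s1'); o,R=tf(); print(o['time_s'],o['eef_pos'],R.round(3).tolist(),o['q'],o['opening'],o['wrist_force'])
w=load('w1')
for X in ((.459,.253,.052),(.3836,.124,.052),(.435,.084,.01),(.449,.184,.0)): print(X,proj(w,X).round())
go((.464,.288,.03),81.8)
```

```text
2.375 [0.46388986 0.28769901 0.16005555] [[0.99, -0.143, 0.0], [-0.143, -0.99, 0.0], [0.0, -0.0, -1.0]] [3.37602241e-01 2.01709223e-01 1.75249984e+00 2.30505771e-05
 1.18723220e+00 4.80704589e-01] 0.003347993108942395 [0.45069204 0.16741704 1.52255085]
(0.459, 0.253, 0.052) [320. 280.]
(0.3836, 0.124, 0.052) [259. 413.]
(0.435, 0.084, 0.01) [320. 404.]
(0.449, 0.184, 0.0) [320. 319.]
d cm [ 0.   -0.03 13.01] turn 0.0 rows 2.080895148333398 3.2301046052724874e-05
```

View pics/w1.png

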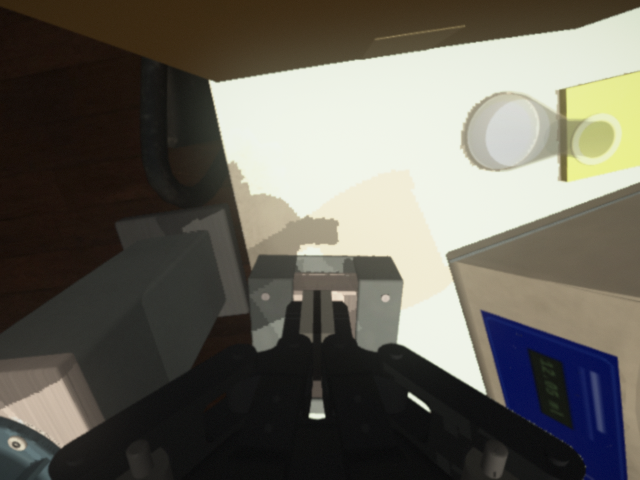

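View pics/s1.png

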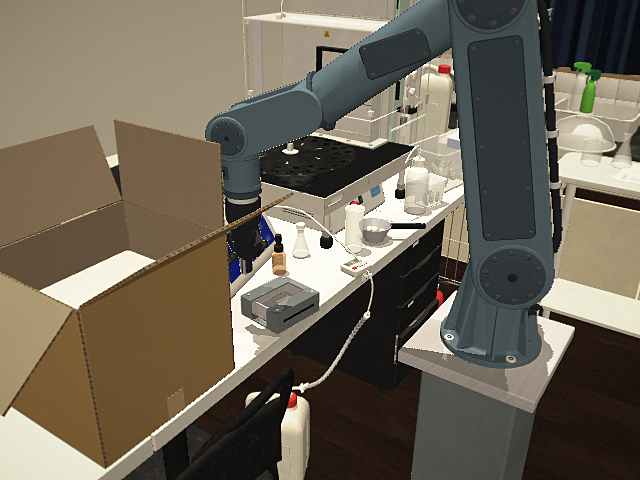

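>>> {"api": "drive_tool", "payload": {"commands": [{"dx":0.3,"dz":5,"gripper":1},{"dx":0.3,"dz":10,"gripper":1},{"dx":0.3,"dz":13,"gripper":1},{"dx":0.3,"dz":13,"gripper":1},{"dx":0.3,"dy":2.5,"dz":13,"gripper":1},{"dx":0.3,"dy":4,"dz":13,"gripper":1},{"dx":0.3,"dy":5.5,"dz":13,"gripper":1},{"dx":0.3,"dy":7,"dz":13,"gripper":1}]}}

```text
invalid input at $.commands[0]: expected keys gripper, dx, dy, dz, turn
```

Run:
```python
from h import *
c=snap('wrist','w2'); o,R=tf(); print(o['eef_pos'],o['wrist_force'])
a=snap('top','t2')
a=cv2.imread('pics/top0.png')
```

```text
[0.46465345 0.28788173 0.16105047] [1.31989074 0.18808551 0.97274849]
```

View pics/w2.png

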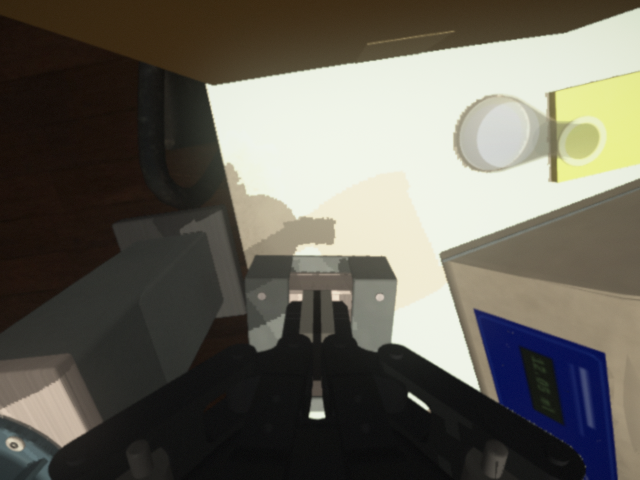

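>>> {"api": "drive_tool", "payload": {"commands": [{"dx":0,"dy":0,"dz":5,"turn":0,"gripper":1},{"dx":0,"dy":0,"dz":10,"turn":0,"gripper":1},{"dx":0,"dy":0,"dz":13,"turn":0,"gripper":1},{"dx":0,"dy":0,"dz":13,"turn":0,"gripper":1},{"dx":0,"dy":2.5,"dz":13,"turn":0,"gripper":1},{"dx":0,"dy":4,"dz":13,"turn":0,"gripper":1},{"dx":0,"dy":5.5,"dz":13,"turn":0,"gripper":1},{"dx":0,"dy":7,"dz":13,"turn":0,"gripper":1}]}}

```text
time_s: 3.48
eef_pos: [0.4554, 0.2191, 0.0316]
eef_rot: [-0.002, 0.997, -0.072, 0.002]
wrist_force: [-0.9, 6.2, 5.1]
opening: 0.003
```

Run:
```python
from h import *
c=snap('wrist','w3'); o,R=tf(); print(o['eef_pos'],o['wrist_force'])
```

```text
[0.45509861 0.21760607 0.03131677] [-0.40825762  0.49951074  0.02139275]
```

View pics/w3.png

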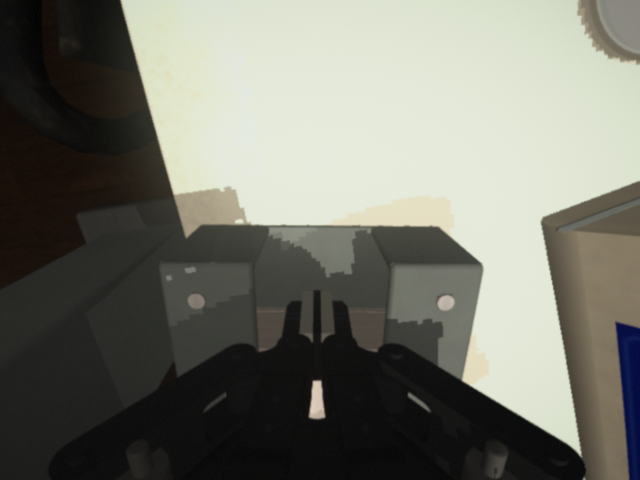

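>>> {"api": "drive_tool", "payload": {"commands": [{"dx":0,"dy":1.5,"dz":0,"turn":0,"gripper":1},{"dx":0,"dy":3,"dz":0,"turn":0,"gripper":1},{"dx":0,"dy":4.5,"dz":0,"turn":0,"gripper":1},{"dx":0,"dy":5.6,"dz":0,"turn":0,"gripper":1},{"dx":0,"dy":6.2,"dz":0,"turn":0,"gripper":1},{"dx":0,"dy":6.5,"dz":0,"turn":0,"gripper":1},{"dx":0,"dy":6.5,"dz":0,"turn":0,"gripper":1}]}}

```text
time_s: 4.4
eef_pos: [0.4457, 0.1561, 0.0304]
eef_rot: [-0.002, 0.997, -0.072, 0.002]
wrist_force: [1.6, 14.0, 5.4]
opening: -0.002
```

Run:
```python
from h import *
c=snap('top','t4'); snap('scene','s4'); o,R=tf(); print(o['eef_pos'],o['wrist_force'],o['time_s'])
a=cv2.imread('pics/s4.png')[190:340,225:440]; cv2.imwrite('pics/s4z.png',cv2.resize(a,None,fx=3.7,fy=3.7,interpolation=3))
```

```text
[0.44574892 0.15607488 0.03041447] [ 1.10578584 13.30330809  5.22785669] 4.5
```

View pics/s4z.png

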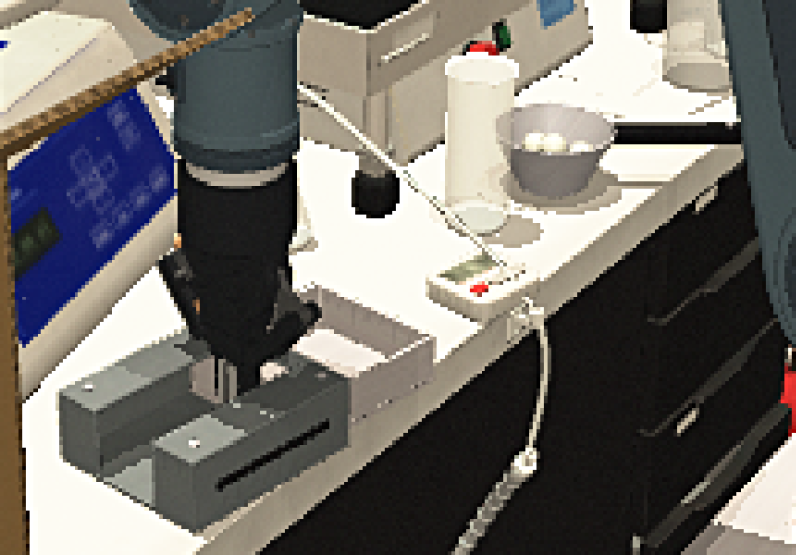

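View pics/t4.png

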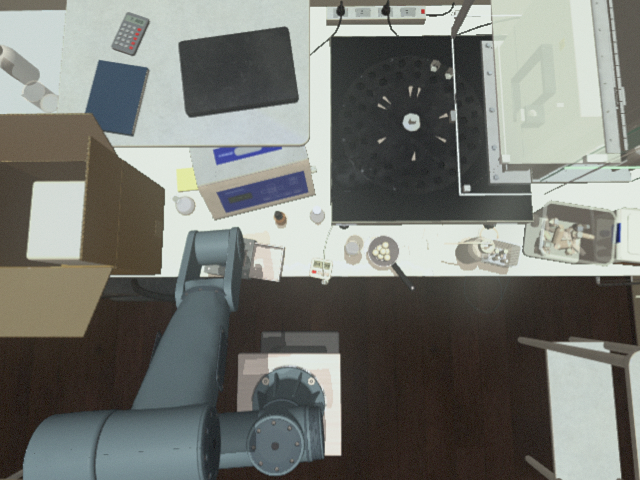

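>>> {"api": "drive_tool", "payload": {"commands": [{"dx":0,"dy":-1,"dz":0,"turn":0,"gripper":1},{"dx":0,"dy":-1,"dz":-5,"turn":0,"gripper":1},{"dx":0,"dy":-1,"dz":-10,"turn":0,"gripper":1},{"dx":0,"dy":-1,"dz":-15,"turn":0,"gripper":1},{"dx":0,"dy":-1,"dz":-20,"turn":0,"gripper":1}]}}

```text
time_s: 5.12
eef_pos: [0.4453, 0.1636, 0.2307]
eef_rot: [0.001, 0.997, -0.071, -0.0]
wrist_force: [0.4, -0.5, 0.3]
opening: 0.001
```

Run:
```python
from h import *
snap('top','t5'); snap('scene','s5')
o,R=tf(); print(o['time_s'],o['eef_pos'])
go((.380,-.356,.22),36.2)
```

```text
5.225 [0.44904411 0.16412456 0.23525049]
d cm [ 0.56 52.47  1.46] turn 45.6 rows 8.398540507108217 4.2630294718438675
```

>>> {"api": "drive_tool", "payload": {"commands": [{"dx":0.6,"dy":52.5,"dz":1,"turn":45.6,"gripper":0},{"dx":0.6,"dy":52.5,"dz":1,"turn":45.6,"gripper":0},{"dx":0.6,"dy":52.5,"dz":1,"turn":45.6,"gripper":0},{"dx":0.6,"dy":52.5,"dz":1,"turn":45.6,"gripper":0},{"dx":0.6,"dy":52.5,"dz":1,"turn":45.6,"gripper":0},{"dx":0.6,"dy":52.5,"dz":1,"turn":45.6,"gripper":0},{"dx":0.6,"dy":52.5,"dz":1,"turn":45.6,"gripper":0},{"dx":0.6,"dy":52.5,"dz":1,"turn":45.6,"gripper":0},{"dx":0.6,"dy":52.5,"dz":1,"turn":45.6,"gripper":0},{"dx":0.6,"dy":52.5,"dz":1,"turn":45.6,"gripper":0}]}}

```text
time_s: 6.48
eef_pos: [0.3762, -0.3572, 0.2182]
eef_rot: [-0.0, 0.891, -0.453, -0.001]
wrist_force: [-0.7, 0.5, -1.1]
opening: 1.0
```

Run:
```python
from h import *
snap('wrist','x6'); snap('wrist','w6'); o,R=tf(); print(o['time_s'],o['eef_pos'],R.round(3).tolist(),o['q'],o['opening'])
w=load('w6')
d=np.array([-.807,-.591])
for g in (0,50,92,105,151): print(g,proj(w,(*(np.array([.4648,-.294])+d*g/1000),.05)).round())
```

```text
6.575 [ 0.3768896  -0.35511543  0.2185613 ] [[0.591, -0.807, -0.001], [-0.807, -0.591, 0.002], [-0.002, -0.0, -1.0]] [-9.85288288e-01  7.41340119e-02  1.76941236e+00  2.22763386e-04
  1.30017684e+00 -4.69104451e-02] 1.0021993743256568
0 [319.  94.]
50 [319. 155.]
92 [319. 201.]
105 [319. 215.]
151 [319. 260.]
```

View pics/w6.png

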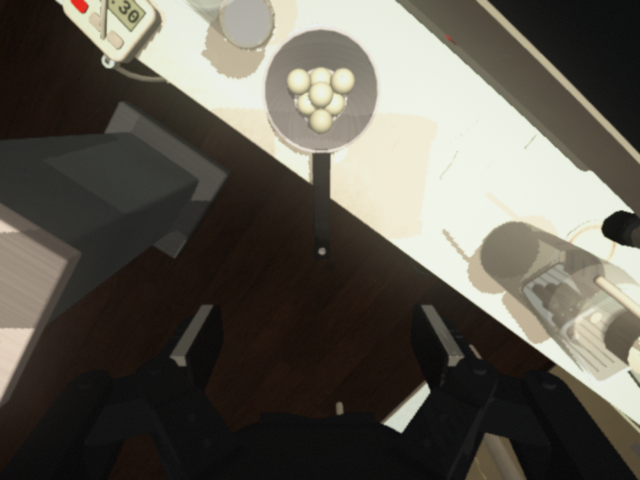

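>>> {"api": "drive_tool", "payload": {"commands": [{"dx":0.1,"dy":0,"dz":6,"turn":0,"gripper":0},{"dx":0.1,"dy":0,"dz":12,"turn":0,"gripper":0},{"dx":0.1,"dy":0,"dz":17,"turn":0,"gripper":0},{"dx":0.1,"dy":0,"dz":18.6,"turn":0,"gripper":0},{"dx":0.1,"dy":0,"dz":18.6,"turn":0,"gripper":0.5},{"dx":0.1,"dy":0,"dz":18.6,"turn":0,"gripper":0.7},{"dx":0.1,"dy":0,"dz":18.6,"turn":0,"gripper":0.75},{"dx":0.1,"dy":0,"dz":18.6,"turn":0,"gripper":0.78},{"dx":0.1,"dy":0,"dz":18.6,"turn":0,"gripper":0.8}]}}

```text
time_s: 7.7
eef_pos: [0.3778, -0.3578, 0.0339]
eef_rot: [0.0, 0.892, -0.452, 0.001]
wrist_force: [0.7, -0.0, 0.2]
opening: 0.203
```

Run:
```python
from h import *
snap('wrist','w7'); o,R=tf(); print(o['time_s'],o['eef_pos'],o['opening'],o['wrist_force'],o['torque'])
```

```text
7.75 [ 0.37767883 -0.35768708  0.03371795] 0.19951928847294606 [ 0.19589266 -0.41891336 -0.75706719] [-0.01069533  0.00090516  0.02425046]
```

View pics/w7.png

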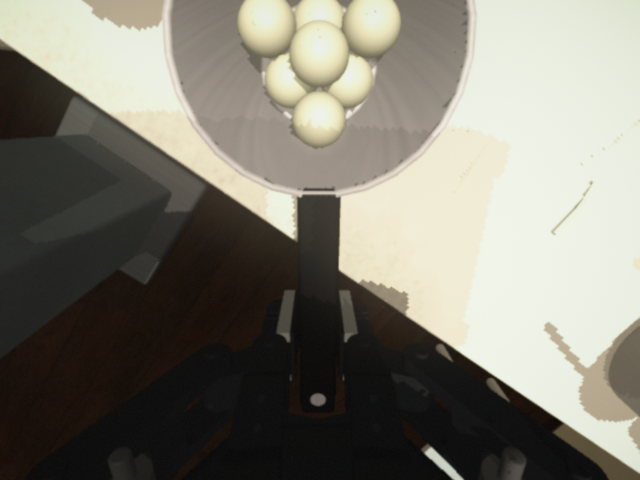

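>>> {"api": "drive_tool", "payload": {"commands": [{"dx":0,"dy":0,"dz":0,"turn":0,"gripper":0.815},{"dx":0,"dy":0,"dz":0,"turn":0,"gripper":0.82},{"dx":0,"dy":0,"dz":0,"turn":0,"gripper":0.82},{"dx":0,"dy":0,"dz":-0.5,"turn":0,"gripper":0.82},{"dx":0,"dy":0,"dz":-1,"turn":0,"gripper":0.82},{"dx":0,"dy":0,"dz":-1,"turn":0,"gripper":0.82}]}}

```text
time_s: 8.5
eef_pos: [0.3774, -0.3571, 0.0435]
eef_rot: [-0.0, 0.892, -0.452, -0.0]
wrist_force: [-0.3, 0.1, -2.2]
opening: 0.183
```

Run:
```python
from h import *
snap('wrist','w8');snap('scene','s8'); o,R=tf(); print(o['time_s'],o['eef_pos'],o['opening'],o['wrist_force'],o['torque'])
a=cv2.imread('pics/s8.png')[170:290,325:445]; cv2.imwrite('pics/s8z.png',cv2.resize(a,None,fx=5,fy=5,interpolation=3))
```

```text
8.6 [ 0.37729176 -0.35709989  0.0432219 ] 0.17988521701030144 [-0.12778395  0.72397515 -0.87995779] [-0.01765147  0.1491745   0.10163706]
```

View pics/w8.png

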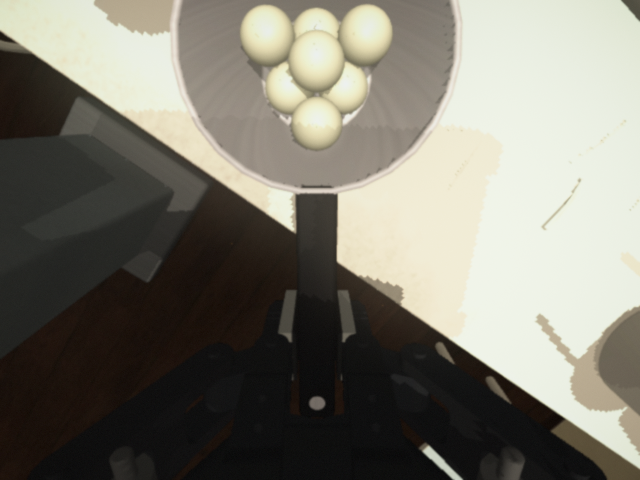

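View pics/s8z.png

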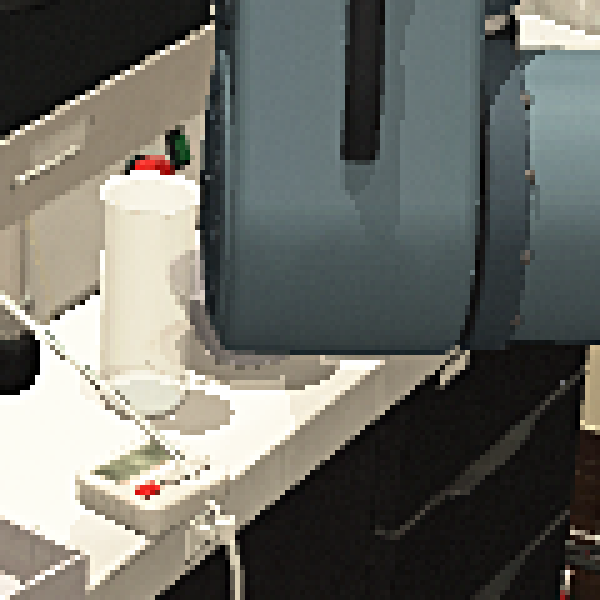

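>>> {"api": "drive_tool", "payload": {"commands": [{"dx":0,"dy":0,"dz":0.9,"turn":0,"gripper":0.82},{"dx":0,"dy":0,"dz":0.9,"turn":0,"gripper":1},{"dx":0,"dy":0,"dz":0.9,"turn":0,"gripper":1},{"dx":0,"dy":0,"dz":0.9,"turn":0,"gripper":1},{"dx":0,"dy":0,"dz":0.4,"turn":0,"gripper":1},{"dx":0,"dy":0,"dz":-0.2,"turn":0,"gripper":1},{"dx":0,"dy":0,"dz":-0.2,"turn":0,"gripper":1}]}}

```text
time_s: 9.48
eef_pos: [0.3776, -0.3573, 0.0456]
eef_rot: [0.0, 0.892, -0.452, 0.0]
wrist_force: [0.6, 0.9, -2.2]
opening: 0.174
```

Run:
```python
from h import *
snap('wrist','w9'); o,R=tf(); print(o['time_s'],o['eef_pos'],o['opening'],o['wrist_force'],o['torque'])
```

```text
9.525 [ 0.37749167 -0.35717424  0.04538147] 0.16970042461743243 [ 0.03259108  0.2538744  -2.81787448] [-0.16979935  0.20261174 -0.0169667 ]
```

View pics/w9.png

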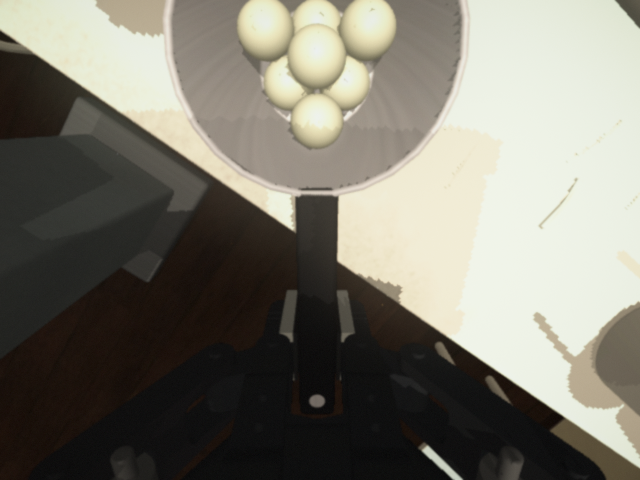

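>>> {"api": "drive_tool", "payload": {"commands": [{"dx":0,"dy":0,"dz":-0.5,"turn":0,"gripper":1},{"dx":0,"dy":0,"dz":-1.5,"turn":0,"gripper":1},{"dx":0,"dy":0,"dz":-3.5,"turn":0,"gripper":1},{"dx":0,"dy":0,"dz":-6,"turn":0,"gripper":1},{"dx":0,"dy":0,"dz":-9,"turn":0,"gripper":1},{"dx":0,"dy":0,"dz":-12,"turn":0,"gripper":1},{"dx":0,"dy":0,"dz":-15,"turn":0,"gripper":1},{"dx":0,"dy":0,"dz":-17,"turn":0,"gripper":1},{"dx":0,"dy":0,"dz":-18,"turn":0,"gripper":1},{"dx":0,"dy":0,"dz":-18,"turn":0,"gripper":1}]}}

```text
time_s: 10.78
eef_pos: [0.3777, -0.3576, 0.2259]
eef_rot: [0.0, 0.892, -0.452, 0.001]
wrist_force: [-0.0, 0.0, -3.1]
opening: 0.175
```

Run:
```python
from h import *
snap('wrist','w10'); o,R=tf(); print(o['time_s'],o['eef_pos'],o['opening'],o['wrist_force'],o['torque'])
go((.3535,.0824,.225),171.8)
```

```text
10.825 [ 0.37735529 -0.35713081  0.22498966] 0.1776757477381853 [ 0.05220104  0.1922103  -2.54658107] [-0.12879857  0.25870395 -0.0041548 ]
d cm [-3.687e+01 -2.404e+01  1.000e-02] turn 44.4 rows 7.042843205760092 4.15047893565221
```

View pics/w10.png

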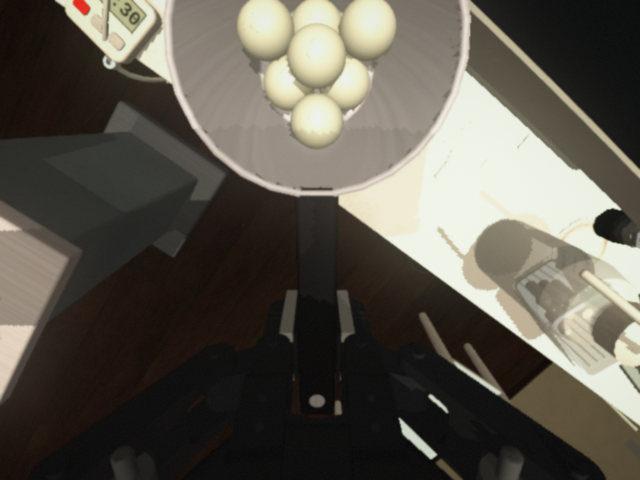

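>>> {"api": "drive_tool", "payload": {"commands": [{"dx":-1.1,"dy":-0.7,"dz":0,"turn":1.3,"gripper":1},{"dx":-3.7,"dy":-2.4,"dz":0,"turn":4.4,"gripper":1},{"dx":-7,"dy":-4.6,"dz":0,"turn":8.4,"gripper":1},{"dx":-10.7,"dy":-7,"dz":0,"turn":12.9,"gripper":1},{"dx":-14.4,"dy":-9.4,"dz":0,"turn":17.3,"gripper":1},{"dx":-18.1,"dy":-11.8,"dz":0,"turn":21.8,"gripper":1},{"dx":-21.8,"dy":-14.2,"dz":0,"turn":26.2,"gripper":1},{"dx":-25.5,"dy":-16.6,"dz":0,"turn":30.6,"gripper":1},{"dx":-28.8,"dy":-18.7,"dz":0,"turn":34.6,"gripper":1},{"dx":-31.7,"dy":-20.6,"dz":0,"turn":38.2,"gripper":1},{"dx":-34.3,"dy":-22.3,"dz":0,"turn":41.3,"gripper":1},{"dx":-36.2,"dy":-23.5,"dz":0,"turn":43.5,"gripper":1},{"dx":-36.9,"dy":-24,"dz":0,"turn":44.4,"gripper":1},{"dx":-36.9,"dy":-24,"dz":0,"turn":44.4,"gripper":1}]}}

```text
time_s: 12.58
eef_pos: [0.3519, 0.0832, 0.2243]
eef_rot: [-0.001, -0.655, 0.755, 0.001]
wrist_force: [0.4, -0.6, -2.5]
opening: 0.173
```

Run:
```python
from h import *
snap('wrist','w11');snap('scene','s11');snap('top','t11'); o,R=tf(); print(o['time_s'],o['eef_pos'],R.round(3).tolist(),o['opening'],o['wrist_force'],o['torque'])
for n,b in (('s11',(170,370,200,400)),('t11',(200,320,190,350))):
    a=cv2.imread(f'pics/{n}.png')[b[0]:b[1],b[2]:b[3]]; cv2.imwrite(f'pics/{n}z.png',cv2.resize(a,None,fx=3,fy=3,interpolation=3) if n=='s11' else cv2.resize(a,None,fx=5,fy=5,interpolation=3))
```

```text
12.725 [0.35268033 0.082058   0.22485209] [[-0.143, -0.99, -0.001], [-0.99, 0.143, 0.0], [0.0, 0.001, -1.0]] 0.17201926532615297 [ 0.05072558 -0.50860839 -2.33364508] [0.03597659 0.33715863 0.01500116]
```

View pics/w11.png

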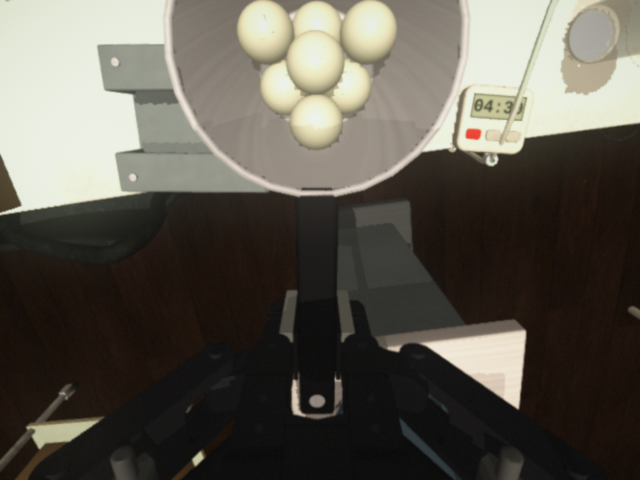

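View pics/s11z.png

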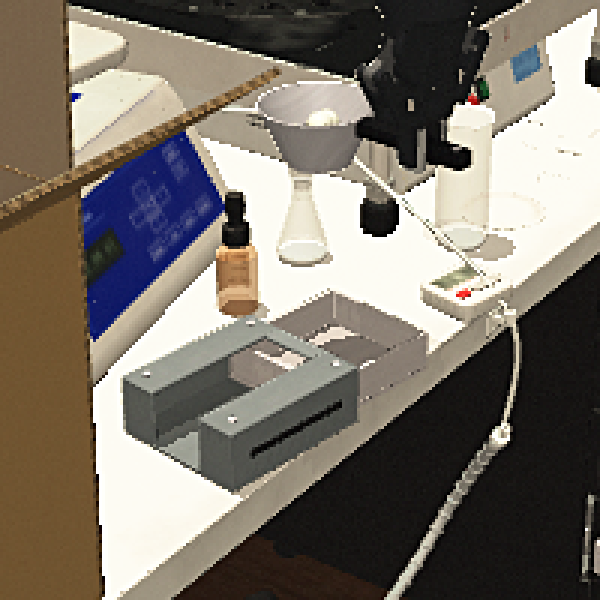

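View pics/t11z.png

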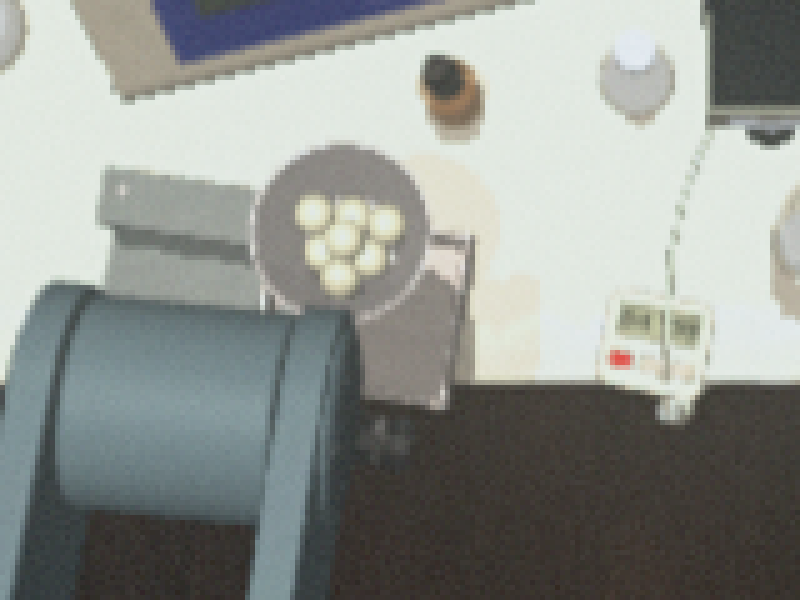

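>>> {"api": "drive_tool", "payload": {"commands": [{"dx":0,"dy":0,"dz":1,"turn":0,"gripper":1},{"dx":0,"dy":0,"dz":2.2,"turn":0,"gripper":1},{"dx":0,"dy":0,"dz":3,"turn":0,"gripper":1},{"dx":0,"dy":0,"dz":3.2,"turn":0,"gripper":1},{"dx":0,"dy":0,"dz":3.2,"turn":0,"gripper":0.9},{"dx":0,"dy":0,"dz":3.2,"turn":0,"gripper":0.87},{"dx":0,"dy":0,"dz":3.2,"turn":0,"gripper":0.85},{"dx":0,"dy":0,"dz":3.2,"turn":0,"gripper":0.85}]}}

```text
time_s: 13.72
eef_pos: [0.3533, 0.0822, 0.1935]
eef_rot: [0.0, -0.655, 0.756, -0.0]
wrist_force: [-0.4, -0.2, -2.1]
opening: 0.174
```

```bash
cat >> h.py <<'E'
def look(k):
    snap('wrist','w%s'%k);snap('scene','s%s'%k); o,R=tf(); print(o['time_s'],o['eef_pos'].round(4),o['opening'],o['wrist_force'].round(2),o['torque'].round(3))
    a=cv2.imread(f'pics/s{k}.png')[170:320,250:400]; a=cv2.resize(a,(480,480),interpolation=3)
    b=cv2.resize(cv2.imread(f'pics/w{k}.png'),(320,240)); o=np.zeros((480,800,3),np.uint8);o[:,:480]=a;o[:240,480:]=b; cv2.imwrite(f'pics/l{k}.png',o)
E
python3 - <<'E'
from h import *
look(12)
t=load('t11')
print(pz(t,284,247,.042),pz(t,280,281.6,.042))
E
```

```text
13.825 [0.3532 0.0822 0.1934] 0.17549226116388486 [-0.07 -0.18 -2.82] [0.025 0.256 0.034]
[0.47736139 0.01412531 0.042     ] [0.36990427 0.02563057 0.042     ]
```

View pics/l12.png

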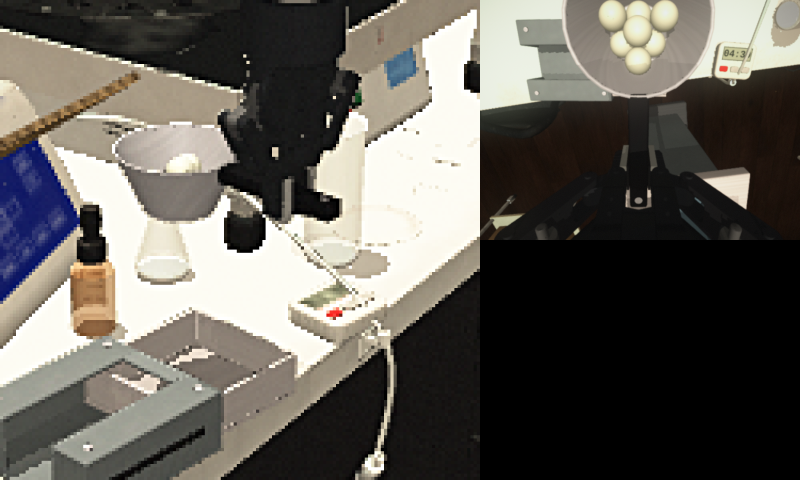

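>>> {"api": "drive_tool", "payload": {"commands": [{"dx":0,"dy":0,"dz":0,"turn":0,"gripper":0.84},{"dx":0,"dy":0,"dz":0,"turn":0,"gripper":0.835},{"dx":0,"dy":0,"dz":0,"turn":0,"gripper":0.835}]}}

```text
time_s: 14.2
eef_pos: [0.3532, 0.0821, 0.1933]
eef_rot: [0.0, -0.655, 0.756, -0.0]
wrist_force: [-0.9, -0.8, -3.7]
opening: 0.176
```

Run:
```python
from h import *
look(13)
```

```text
14.3 [0.3532 0.0821 0.1933] 0.17359605544050316 [-0.36  0.94 -2.44] [0.06  0.353 0.048]
```

View pics/l13.png

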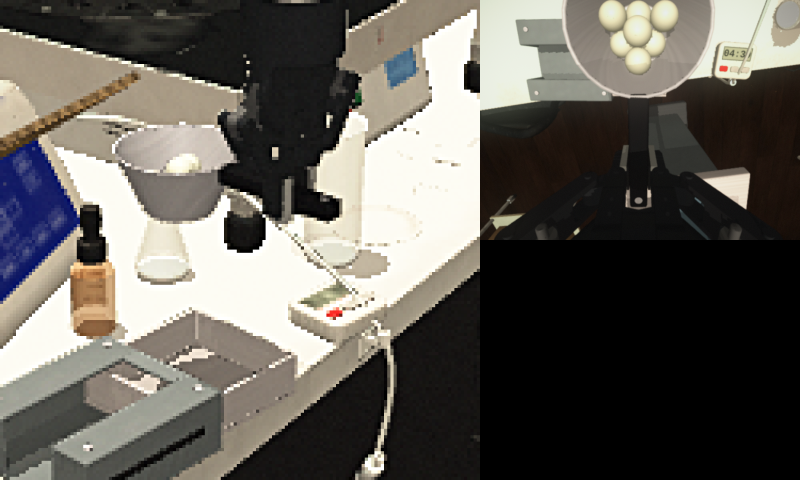

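Still held. Loosen a little further.

>>> {"api": "drive_tool", "payload": {"commands": [{"dx":0,"dy":0,"dz":0,"turn":0,"gripper":0.83},{"dx":0,"dy":0,"dz":0,"turn":0,"gripper":0.83}]}}

```text
time_s: 14.55
eef_pos: [0.3532, 0.0822, 0.1933]
eef_rot: [0.0, -0.655, 0.756, 0.0]
wrist_force: [-0.1, 0.4, -2.4]
opening: 0.174
```

Run:
```python
from h import *
look(14)
```

```text
14.65 [0.3532 0.0822 0.1933] 0.171351313779952 [ 0.34  0.07 -3.37] [0.022 0.316 0.061]
```

View pics/l14.png

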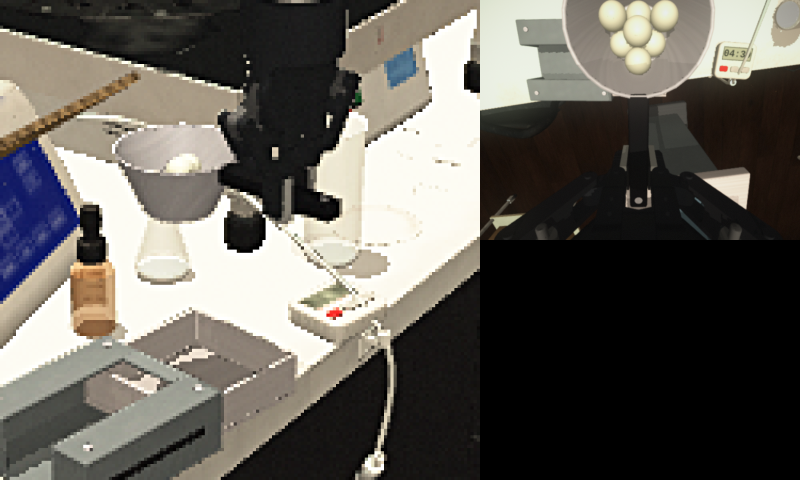

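>>> {"api": "drive_tool", "payload": {"commands": [{"dx":0,"dy":0,"dz":0,"turn":0,"gripper":0.826},{"dx":0,"dy":0,"dz":0,"turn":0,"gripper":0.826}]}}

```text
time_s: 14.9
eef_pos: [0.3532, 0.0822, 0.1933]
eef_rot: [0.0, -0.655, 0.756, 0.0]
wrist_force: [0.3, 0.5, -2.7]
opening: 0.175
```

Run:
```python
from h import *
look(15)
```

```text
15.0 [0.3532 0.0822 0.1933] 0.17196540382685693 [ 0.07  0.4  -2.93] [ 0.043  0.326 -0.038]
```

View pics/l15.png

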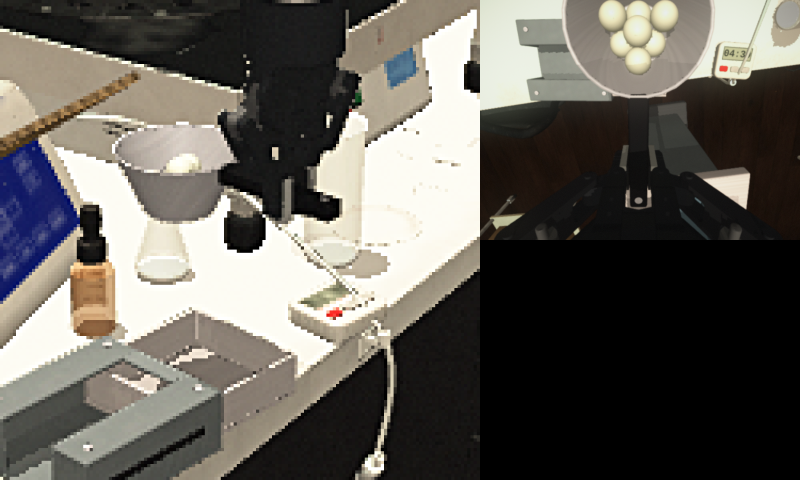

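>>> {"api": "drive_tool", "payload": {"commands": [{"dx":0,"dy":0,"dz":0,"turn":0,"gripper":0.823},{"dx":0,"dy":0,"dz":0,"turn":0,"gripper":0.823}]}}

```text
time_s: 15.25
eef_pos: [0.3532, 0.0822, 0.1933]
eef_rot: [0.0, -0.655, 0.756, -0.0]
wrist_force: [-0.2, 0.0, -3.1]
opening: 0.181
```

Run:
```python
from h import *
look(16)
a=load('w15')['image'].astype(int);b=load('w16')['image'].astype(int);print(np.abs(a-b)[:200].mean())
```

```text
15.35 [0.3532 0.0822 0.1933] 0.17803749470389632 [-0.07  0.12 -2.79] [ 0.022  0.319 -0.005]
0.7400859375
```

>>> {"api": "drive_tool", "payload": {"commands": [{"dx":0,"dy":0,"dz":0,"turn":0,"gripper":0.82},{"dx":0,"dy":0,"dz":0,"turn":0,"gripper":0.82}]}}

```text
time_s: 15.6
eef_pos: [0.3532, 0.0822, 0.1933]
eef_rot: [0.0, -0.655, 0.756, 0.0]
wrist_force: [0.4, -0.4, -2.5]
opening: 0.182
```

Run:
```python
from h import *
look(17)
a=load('w15')['image'].astype(int);b=load('w17')['image'].astype(int);print(np.abs(a-b)[:200].mean())
```

```text
15.7 [0.3532 0.0822 0.1933] 0.17952624613655138 [-0.14 -0.35 -2.42] [0.053 0.282 0.014]
0.7783645833333334
```

View pics/l17.png

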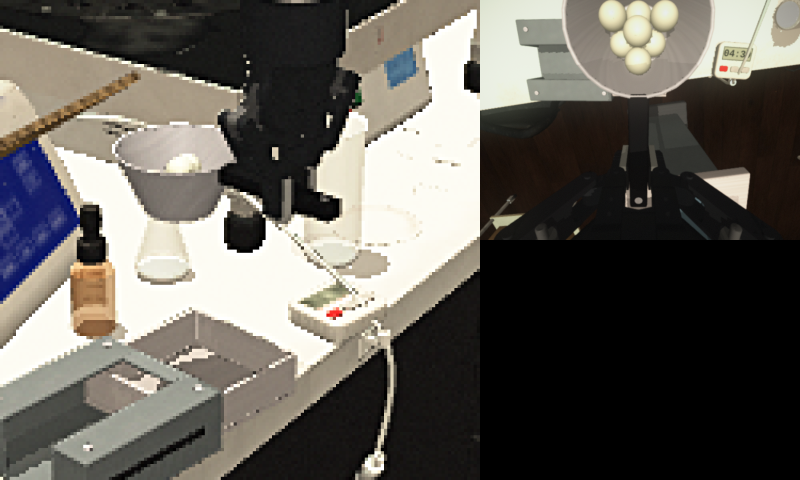

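>>> {"api": "drive_tool", "payload": {"commands": [{"dx":0,"dy":0,"dz":0,"turn":0,"gripper":0.818},{"dx":0,"dy":0,"dz":0,"turn":0,"gripper":0.818},{"dx":0,"dy":0,"dz":0,"turn":0,"gripper":0.83}]}}

```text
time_s: 16.08
eef_pos: [0.3528, 0.0822, 0.193]
eef_rot: [-0.0, -0.655, 0.756, 0.0]
wrist_force: [0.4, -0.3, -3.0]
opening: 0.178
```

Run:
```python
from h import *
look(18)
a=load('w15')['image'].astype(int);b=load('w18')['image'].astype(int);print(np.abs(a-b)[:200].mean())
```

```text
16.175 [0.3532 0.0822 0.1933] 0.179363233082422 [ 0.14  0.16 -2.22] [0.062 0.141 0.009]
21.398200520833335
```

View pics/l18.png

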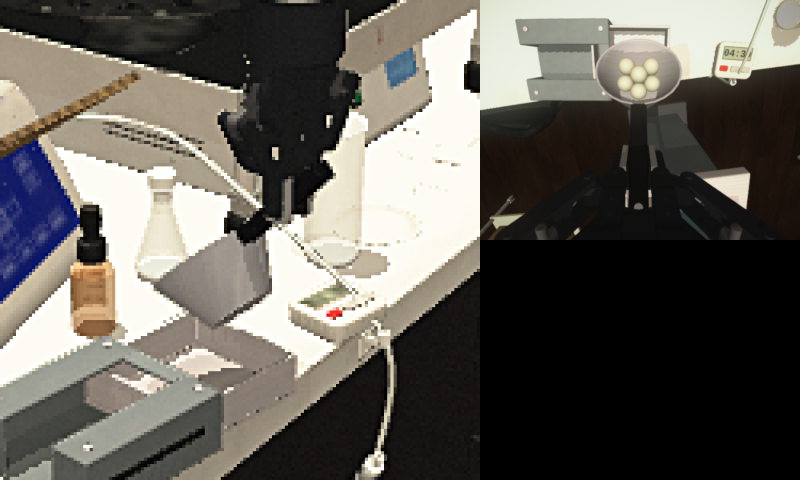

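View pics/w18.png

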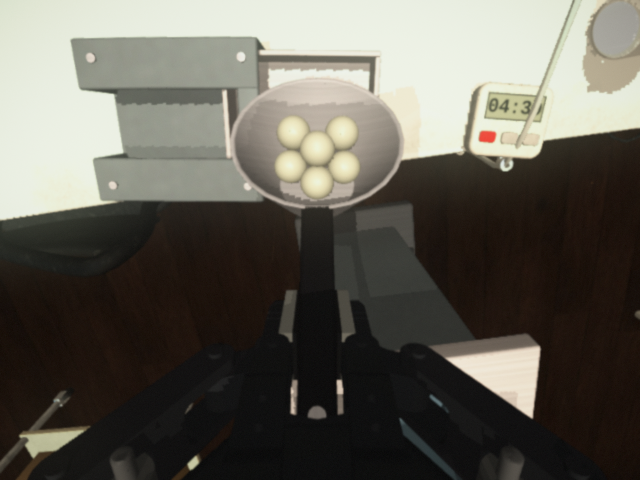

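>>> {"api": "drive_tool", "payload": {"commands": [{"dx":0,"dy":0,"dz":0,"turn":0,"gripper":0.818},{"dx":0,"dy":0,"dz":0,"turn":0,"gripper":0.817},{"dx":0,"dy":0,"dz":0,"turn":0,"gripper":0.83}]}}

```text
time_s: 16.55
eef_pos: [0.3532, 0.0822, 0.1933]
eef_rot: [0.0, -0.655, 0.756, -0.0]
wrist_force: [0.1, -0.6, -3.8]
opening: 0.18
```

Run:
```python
from h import *
look(19)
```

```text
16.65 [0.3532 0.0822 0.1933] 0.18000022905554636 [-0.11 -0.5  -4.03] [ 0.006  0.177 -0.03 ]
```

View pics/l19.png

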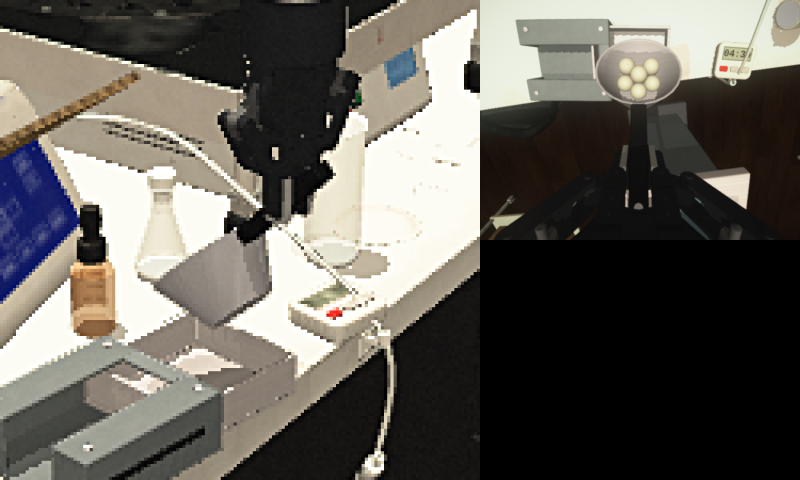

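View pics/w19.png

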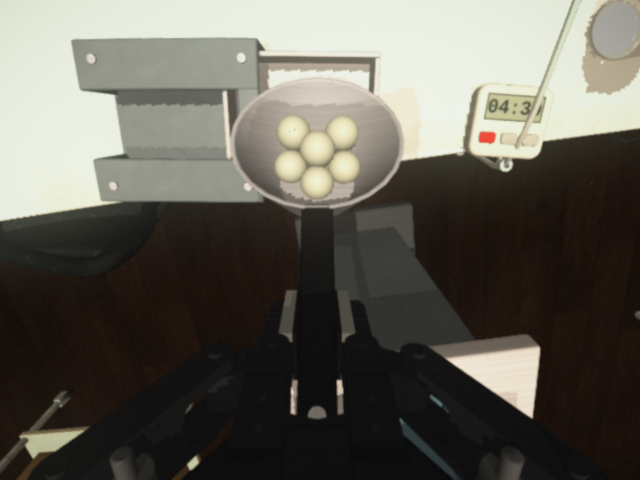

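>>> {"api": "drive_tool", "payload": {"commands": [{"dx":0,"dy":0,"dz":0,"turn":0,"gripper":0.816},{"dx":0,"dy":0,"dz":0,"turn":0,"gripper":0.816},{"dx":0,"dy":0,"dz":0,"turn":0,"gripper":0.83}]}}

```text
time_s: 17.02
eef_pos: [0.3532, 0.0822, 0.1933]
eef_rot: [-0.0, -0.655, 0.756, 0.0]
wrist_force: [0.3, -0.6, -3.4]
opening: 0.184
```

Run:
```python
from h import *
look(20)
a=load('w19')['image'].astype(int);b=load('w20')['image'].astype(int);print(np.abs(a-b)[:200].mean())
```

```text
17.125 [0.3532 0.0822 0.1933] 0.17940562030532714 [ 0.45 -0.77 -3.4 ] [0.003 0.116 0.046]
4.6970338541666665
```

View pics/l20.png

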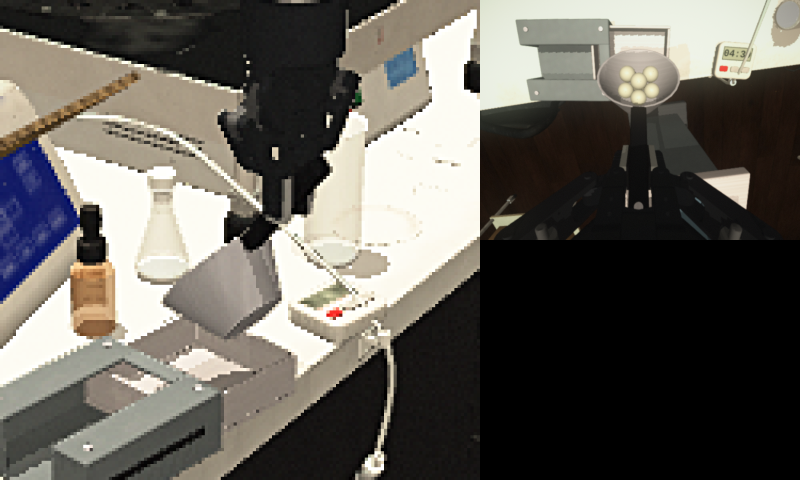

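View pics/w20.png

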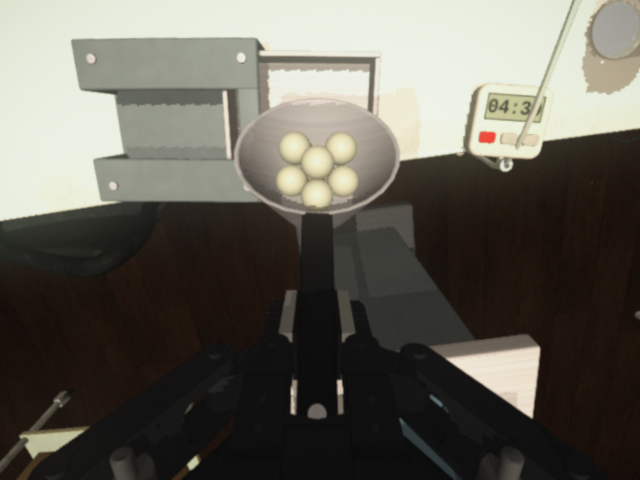

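>>> {"api": "drive_tool", "payload": {"commands": [{"dx":0,"dy":0,"dz":0,"turn":0,"gripper":0.815},{"dx":0,"dy":0,"dz":0,"turn":0,"gripper":0.815},{"dx":0,"dy":0,"dz":0,"turn":0,"gripper":0.83}]}}

```text
time_s: 17.5
eef_pos: [0.3531, 0.0822, 0.1932]
eef_rot: [-0.0, -0.655, 0.756, 0.0]
wrist_force: [1.4, -0.2, -3.4]
opening: 0.179
```

Run:
```python
from h import *
look(21)
a=load('w20')['image'].astype(int);b=load('w21')['image'].astype(int);print(np.abs(a-b)[:200].mean())
```

```text
17.6 [0.3532 0.0822 0.1933] 0.18023116369431585 [-0.64 -0.58 -1.75] [-0.02   0.123  0.035]
4.414809895833334
```

View pics/w21.png

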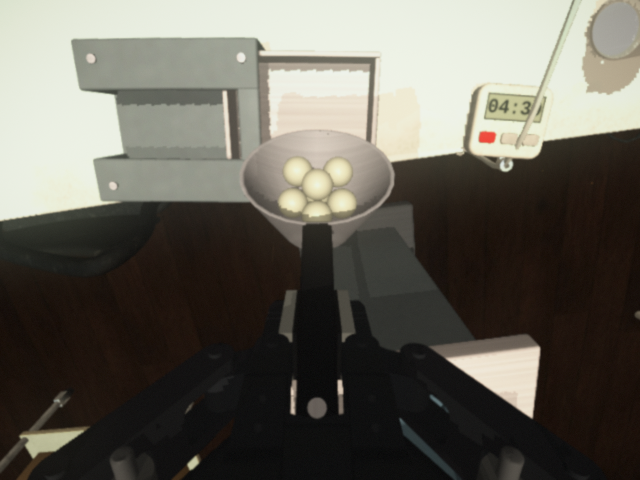

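>>> {"api": "drive_tool", "payload": {"commands": [{"dx":0,"dy":0,"dz":0,"turn":0,"gripper":0.815},{"dx":0,"dy":0,"dz":0,"turn":0,"gripper":0.814},{"dx":0,"dy":0,"dz":0,"turn":0,"gripper":0.83}]}}

```text
time_s: 17.98
eef_pos: [0.3531, 0.0822, 0.1933]
eef_rot: [-0.0, -0.655, 0.756, 0.0]
wrist_force: [1.0, -0.2, -2.7]
opening: 0.177
```

Run:
```python
from h import *
look(22)
a=load('w21')['image'].astype(int);b=load('w22')['image'].astype(int);print(np.abs(a-b)[:200].mean())
```

```text
18.075 [0.3532 0.0822 0.1933] 0.18362218250699006 [ 0.55 -0.45 -3.6 ] [ 0.046  0.053 -0.023]
1.9437890625
```

View pics/w22.png

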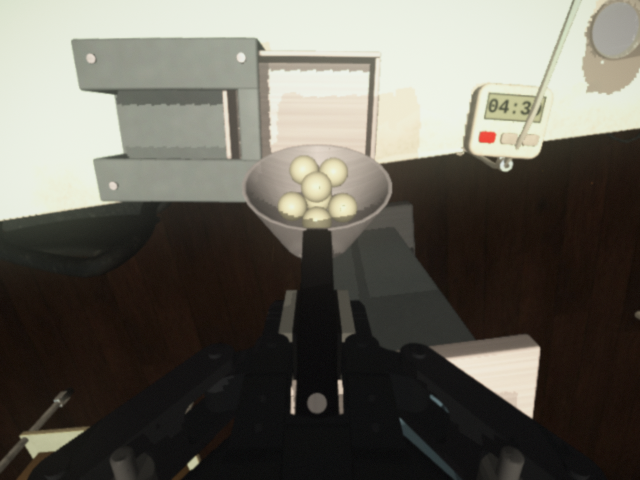

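View pics/l22.png

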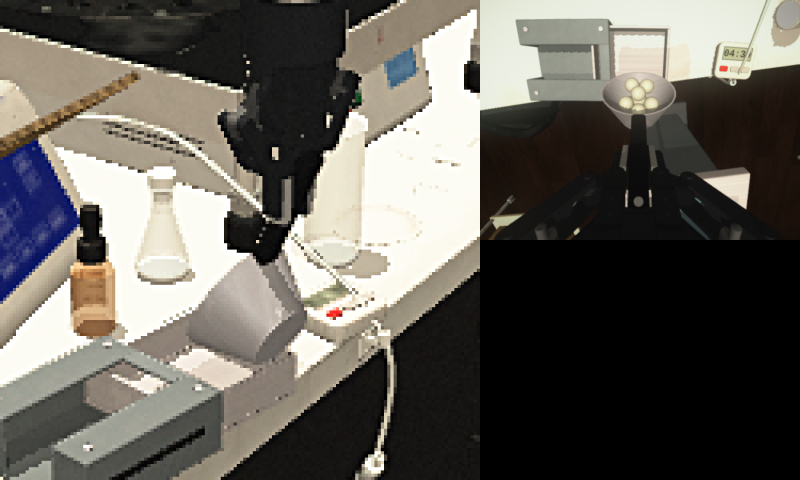

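>>> {"api": "drive_tool", "payload": {"commands": [{"dx":0,"dy":0,"dz":0,"turn":0,"gripper":0.815},{"dx":0,"dy":0,"dz":0,"turn":0,"gripper":0.8135},{"dx":0,"dy":0,"dz":0,"turn":0,"gripper":0.83}]}}

```text
time_s: 18.45
eef_pos: [0.3532, 0.0822, 0.1933]
eef_rot: [0.0, -0.655, 0.756, -0.0]
wrist_force: [-0.2, 0.1, -2.6]
opening: 0.176
```

```bash
cat >> h.py <<'E'
def lip(k,g=.107):
    w=load('w%s'%k); o,R=tf(); G=o['eef_pos']-.011*R[:,2]; f=-R[:,1]
    for ph in range(40,105,5):
        p=np.radians(ph); P=lambda x,z:G+f*(x*np.cos(p)+z*np.sin(p))+np.array([0,0,-x*np.sin(p)+z*np.cos(p)])
        print(ph,proj(w,P(g+.05,.007)).round(),proj(w,P(g-.05,.007)).round(),end='; ')
E
python3 - <<'E'
from h import *
look(23);lip(23)
E
```

```text
18.55 [0.3533 0.0822 0.1934] 0.17730307157587188 [-0.44 -0.12 -1.42] [ 0.062  0.042 -0.042]
40 [317.  52.] [317. 205.]; 45 [317.  71.] [317. 209.]; 50 [317.  89.] [317. 213.]; 55 [317. 106.] [317. 218.]; 60 [317. 123.] [317. 224.]; 65 [317. 140.] [317. 230.]; 70 [317. 156.] [317. 236.]; 75 [317. 171.] [317. 242.]; 80 [317. 187.] [317. 249.]; 85 [317. 202.] [317. 256.]; 90 [317. 217.] [317. 263.]; 95 [317. 232.] [317. 271.]; 100 [317. 247.] [317. 278.];
```

View pics/w23.png

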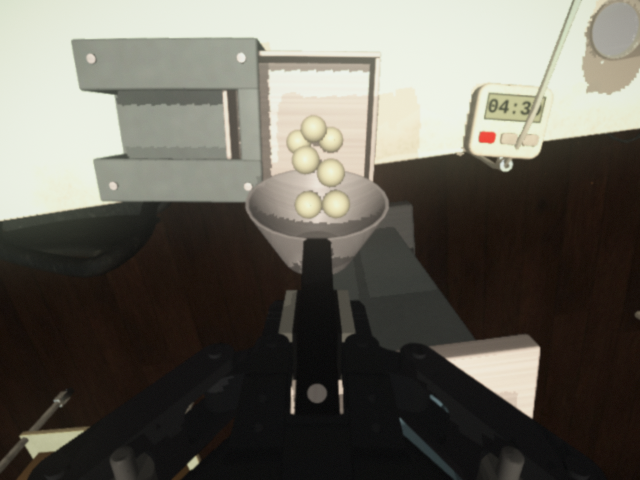

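View pics/l23.png

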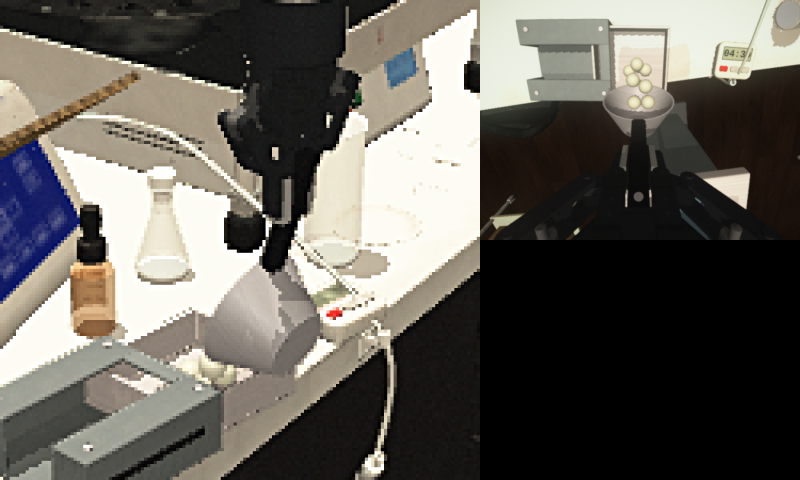

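>>> {"api": "drive_tool", "payload": {"commands": [{"dx":0,"dy":0,"dz":0,"turn":0,"gripper":0.85},{"dx":0,"dy":0,"dz":0,"turn":0,"gripper":0.85},{"dx":0,"dy":0,"dz":0,"turn":0,"gripper":0.85},{"dx":0,"dy":0,"dz":0,"turn":0,"gripper":0.85},{"dx":0,"dy":0,"dz":0,"turn":0,"gripper":0.85}]}}

```text
time_s: 19.18
eef_pos: [0.3532, 0.0822, 0.1933]
eef_rot: [0.0, -0.655, 0.756, 0.0]
wrist_force: [0.5, -0.2, -0.9]
opening: 0.178
```

Run:
```python
from h import *
look(24)
```

```text
19.275 [0.3532 0.0822 0.1933] 0.174406538325616 [ 0.03  0.33 -1.07] [-0.042  0.016  0.02 ]
```

View pics/w24.png

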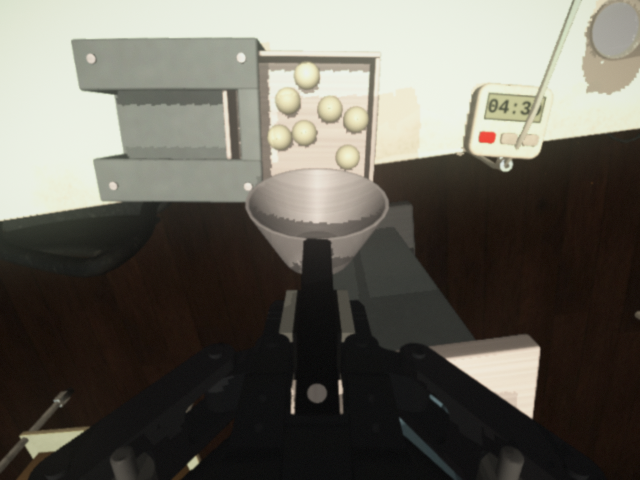

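View pics/l24.png

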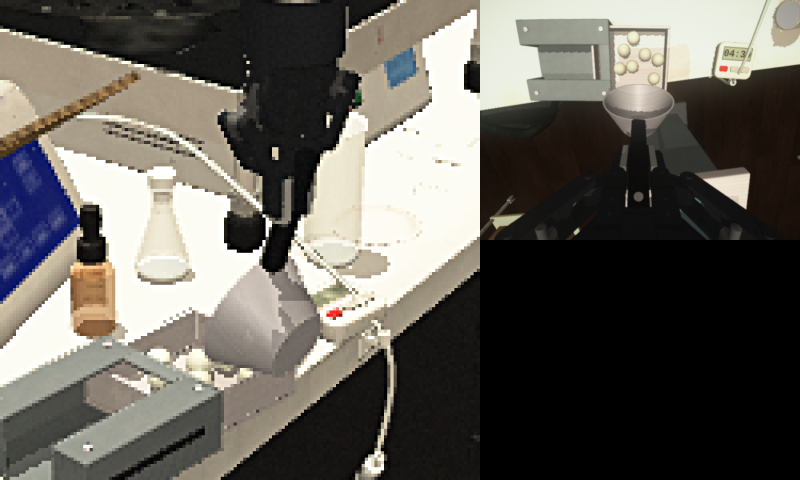

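Run:
```python
from h import *
t=load('top0');s=load('scene0')
def tri(a,b):
    o1,d1=ray(t,*a);o2,d2=ray(s,*b);d1/=np.linalg.norm(d1);d2/=np.linalg.norm(d2)
    A=np.stack([d1,-d2],1);k=np.linalg.lstsq(A,o2-o1,rcond=None)[0];p,q=o1+k[0]*d1,o2+k[1]*d2
    return ((p+q)/2).round(3),np.linalg.norm(p-q).round(3)
print(tri((331,223),(333,209)), tri((331,219),(333,209)))
print(pz(t,400,222,0.1),pz(t,400,222,0.2))
F=np.array([.4648,-.294])+np.array([.807,.591])*(.027-.03); print(F)
G=F+np.array([.807,.591])*.007; print(G)
go((.3532,.0822,.26)); go((G[0],G[1],.26),36.2)
print(tf()[0]['q'])
```

```text
(array([ 0.525, -0.136,  0.142]), np.float64(0.023)) (array([ 0.533, -0.139,  0.141]), np.float64(0.033))
[ 0.54487699 -0.33889398  0.1       ] [ 0.52771263 -0.32098616  0.2       ]
[ 0.462379 -0.295773]
[ 0.468028 -0.291636]
d cm [-0.   -0.   -6.67] turn 0 rows 1.0674429641794492 0.0
d cm [ 35.36 -16.69  -6.67] turn -44.4 rows 6.347166427005079 4.148572699493012
[-1.02302304e-01 -2.90790400e-01  2.15151458e+00  8.04385236e-06
  1.28090620e+00  1.61142944e+00]
```

>>> {"api": "drive_tool", "payload": {"commands": [{"dx":0,"dy":0,"dz":-2,"turn":0,"gripper":1},{"dx":0,"dy":0,"dz":-5,"turn":0,"gripper":1},{"dx":0,"dy":0,"dz":-8,"turn":0,"gripper":1},{"dx":0,"dy":0,"dz":-10.7,"turn":0,"gripper":1},{"dx":1,"dy":-0.5,"dz":-10.7,"turn":-1.3,"gripper":1},{"dx":3.5,"dy":-1.7,"dz":-10.7,"turn":-4.4,"gripper":1},{"dx":7.1,"dy":-3.3,"dz":-10.7,"turn":-8.9,"gripper":1},{"dx":10.6,"dy":-5,"dz":-10.7,"turn":-13.3,"gripper":1},{"dx":14.2,"dy":-6.7,"dz":-10.7,"turn":-17.8,"gripper":1},{"dx":17.7,"dy":-8.4,"dz":-10.7,"turn":-22.2,"gripper":1},{"dx":21.2,"dy":-10,"dz":-10.7,"turn":-26.6,"gripper":1},{"dx":24.8,"dy":-11.7,"dz":-10.7,"turn":-31.1,"gripper":1},{"dx":28.3,"dy":-13.4,"dz":-10.7,"turn":-35.5,"gripper":1},{"dx":31.9,"dy":-15,"dz":-10.7,"turn":-40,"gripper":1},{"dx":34.4,"dy":-16.2,"dz":-10.7,"turn":-43.1,"gripper":1},{"dx":35.4,"dy":-16.7,"dz":-10.7,"turn":-44.4,"gripper":1},{"dx":35.4,"dy":-16.7,"dz":-10.7,"turn":-44.4,"gripper":1}]}}

```text
time_s: 21.4
eef_pos: [0.4679, -0.292, 0.2999]
eef_rot: [-0.0, 0.892, -0.453, -0.001]
wrist_force: [-1.3, 0.8, -1.5]
opening: 0.177
```

Run:
```python
from h import *
look(25);lip(25);snap('top','t25')
go((.468,-.2916,.150),36.2)
```

```text
21.5 [ 0.4679 -0.291   0.3002] 0.1775234208636259 [-0.96  0.31 -1.4 ] [-0.022  0.011 -0.005]
40 [314.  50.] [314. 204.]; 45 [314.  70.] [314. 208.]; 50 [315.  88.] [314. 212.]; 55 [315. 105.] [314. 217.]; 60 [315. 122.] [314. 223.]; 65 [315. 139.] [314. 229.]; 70 [315. 155.] [314. 235.]; 75 [315. 171.] [314. 241.]; 80 [315. 186.] [314. 248.]; 85 [315. 201.] [314. 255.]; 90 [315. 217.] [314. 263.]; 95 [315. 232.] [314. 270.]; 100 [315. 247.] [314. 278.]; d cm [ 0.06  0.04 15.04] turn 0.0 rows 2.405724570702638 0.002847518857752263
```

View pics/w25.png

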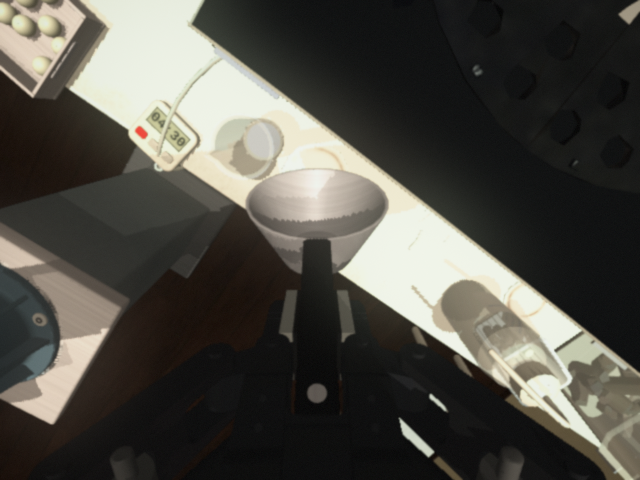

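View pics/s25.png

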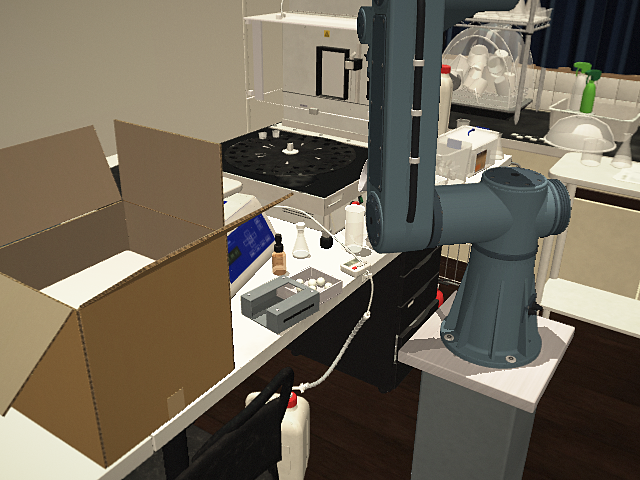

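>>> {"api": "drive_tool", "payload": {"commands": [{"dx":2,"dy":2,"dz":0,"turn":0,"gripper":1},{"dx":2,"dy":2,"dz":4,"turn":0,"gripper":1},{"dx":2,"dy":2,"dz":8,"turn":0,"gripper":1},{"dx":2,"dy":2,"dz":12,"turn":0,"gripper":1},{"dx":2,"dy":2,"dz":14.5,"turn":0,"gripper":1},{"dx":2,"dy":2,"dz":15.2,"turn":0,"gripper":0.83},{"dx":2,"dy":2,"dz":15.2,"turn":0,"gripper":0.822}]}}

```text
time_s: 22.42
eef_pos: [0.464, -0.3197, 0.1489]
eef_rot: [0.0, 0.892, -0.452, 0.0]
wrist_force: [-0.1, -0.1, -1.2]
opening: 0.18
```

Run:
```python
from h import *
look(26)
```

```text
22.525 [ 0.4645 -0.3205  0.15  ] 0.1831884186613005 [-0.13 -0.12 -0.99] [-0.043 -0.038  0.002]
```

View pics/w26.png

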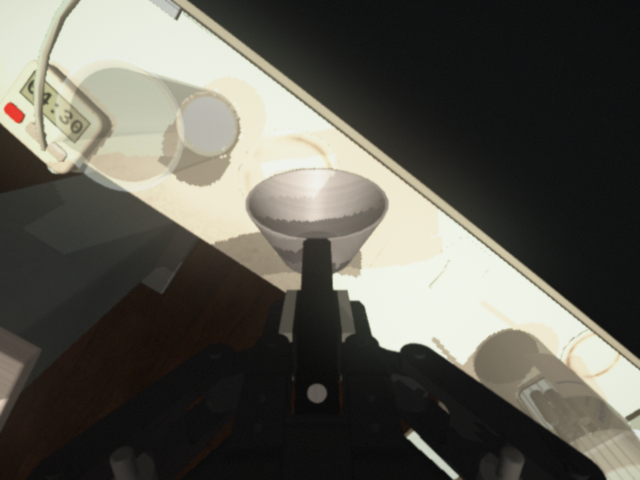

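>>> {"api": "drive_tool", "payload": {"commands": [{"dx":0,"dy":0,"dz":1.1,"turn":0,"gripper":0.82},{"dx":0,"dy":1.2,"dz":1.6,"turn":0,"gripper":0.82},{"dx":0,"dy":2.5,"dz":2.1,"turn":0,"gripper":0.82},{"dx":0,"dy":3.7,"dz":2.4,"turn":0,"gripper":0.82},{"dx":0,"dy":4.9,"dz":2.7,"turn":0,"gripper":0.82}]}}

```text
time_s: 23.15
eef_pos: [0.4254, -0.3508, 0.1238]
eef_rot: [0.001, 0.892, -0.452, 0.003]
wrist_force: [1.5, 1.0, 4.6]
opening: 0.179
```

Run:
```python
from h import *
look(27)
```

```text
23.25 [ 0.4247 -0.3513  0.1234] 0.17779261090580517 [-0.47 -1.25  7.43] [ 0.003  0.099 -0.007]
```

View pics/w27.png

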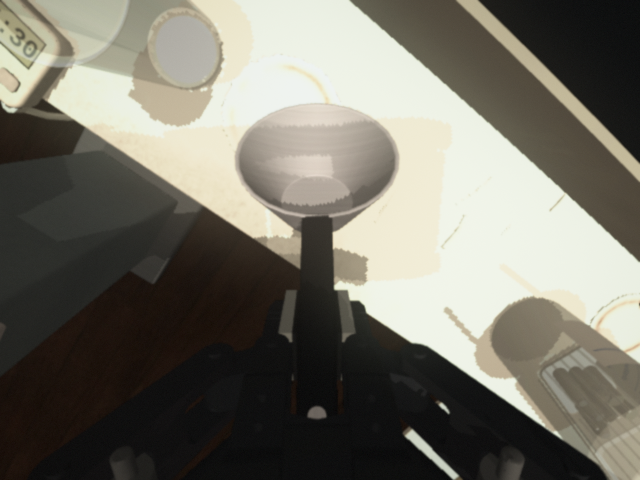

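>>> {"api": "drive_tool", "payload": {"commands": [{"dx":0,"dy":1.1,"dz":0.4,"turn":0,"gripper":0.82},{"dx":0,"dy":2.2,"dz":0.9,"turn":0,"gripper":0.82},{"dx":0,"dy":3.3,"dz":1.5,"turn":0,"gripper":0.82},{"dx":0,"dy":4.3,"dz":2.2,"turn":0,"gripper":0.82},{"dx":0,"dy":5.3,"dz":3,"turn":0,"gripper":0.82},{"dx":0,"dy":6.1,"dz":3.8,"turn":0,"gripper":0.82},{"dx":0,"dy":6.9,"dz":4.8,"turn":0,"gripper":0.82},{"dx":0,"dy":7.6,"dz":5.8,"turn":0,"gripper":0.82},{"dx":0,"dy":8.2,"dz":6.8,"turn":0,"gripper":0.82}]}}

```text
time_s: 24.38
eef_pos: [0.3576, -0.3971, 0.0522]
eef_rot: [-0.0, 0.892, -0.452, -0.0]
wrist_force: [1.5, -1.6, 1.1]
opening: 0.185
```

Run:
```python
from h import *
look(28)
```

```text
24.475 [ 0.3569 -0.3964  0.0515] 0.1809589306185557 [ 0.63 -1.93  0.42] [-0.169 -0.237 -0.207]
```

View pics/w28.png

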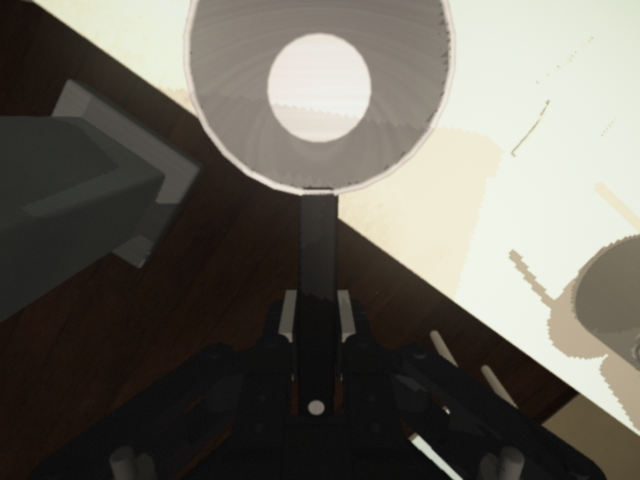

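>>> {"api": "drive_tool", "payload": {"commands": [{"dx":0,"dy":0.4,"dz":0.8,"turn":0,"gripper":0.82},{"dx":0,"dy":0.7,"dz":1.4,"turn":0,"gripper":0.82},{"dx":0,"dy":0.8,"dz":1.7,"turn":0,"gripper":0.82},{"dx":0,"dy":0.9,"dz":1.9,"turn":0,"gripper":0.82},{"dx":0,"dy":0.9,"dz":1.9,"turn":0,"gripper":0.82}]}}

```text
time_s: 25.1
eef_pos: [0.3507, -0.4024, 0.0342]
eef_rot: [-0.0, 0.892, -0.452, -0.0]
wrist_force: [1.1, 1.8, 2.2]
opening: 0.182
```

Run:
```python
from h import *
look(29)
```

```text
25.2 [ 0.3507 -0.4025  0.0343] 0.17970861278829006 [0.25 1.41 0.04] [ 0.263 -0.214  0.126]
```

View pics/w29.png

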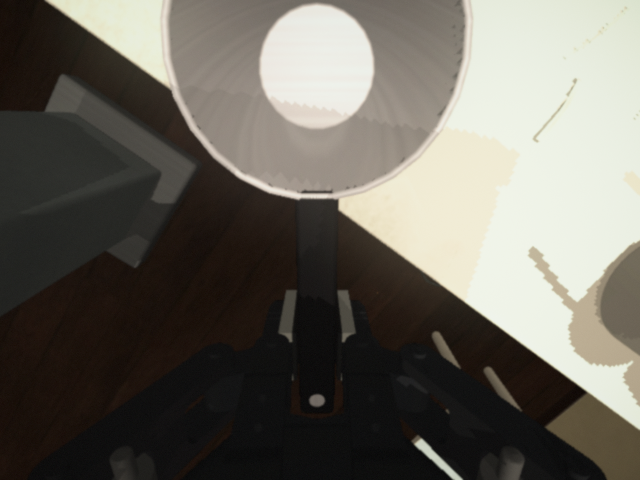

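>>> {"api": "drive_tool", "payload": {"commands": [{"dx":0,"dy":0,"dz":0,"turn":0,"gripper":0.81},{"dx":0,"dy":0,"dz":0,"turn":0,"gripper":0.79},{"dx":0,"dy":0,"dz":0,"turn":0,"gripper":0.7},{"dx":0,"dy":0,"dz":0,"turn":0,"gripper":0.5},{"dx":0,"dy":0,"dz":0,"turn":0,"gripper":0.4},{"dx":0,"dy":0,"dz":-3,"turn":0,"gripper":0.4},{"dx":0,"dy":0,"dz":-7,"turn":0,"gripper":0.4},{"dx":0,"dy":0,"dz":-12,"turn":0,"gripper":0.4},{"dx":0,"dy":3,"dz":-18,"turn":0,"gripper":0.4},{"dx":0,"dy":6,"dz":-20,"turn":0,"gripper":0.4},{"dx":0,"dy":6,"dz":-20,"turn":0,"gripper":0.4}]}}

```text
time_s: 26.58
eef_pos: [0.3017, -0.4405, 0.237]
eef_rot: [0.002, 0.891, -0.453, 0.002]
wrist_force: [0.2, -0.6, -0.2]
opening: 0.598
```

Run:
```python
from h import *
look(30); snap('top','t30')
a=cv2.imread('pics/t30.png')[180:300,160:430]; cv2.imwrite('pics/t30z.png',cv2.resize(a,None,fx=2.96,fy=2.96,interpolation=3))
```

```text
26.675 [ 0.3023 -0.4377  0.2337] 0.5938442492459507 [ 1.12  0.71 -0.36] [-0.057  0.022  0.027]
```

View pics/w30.png

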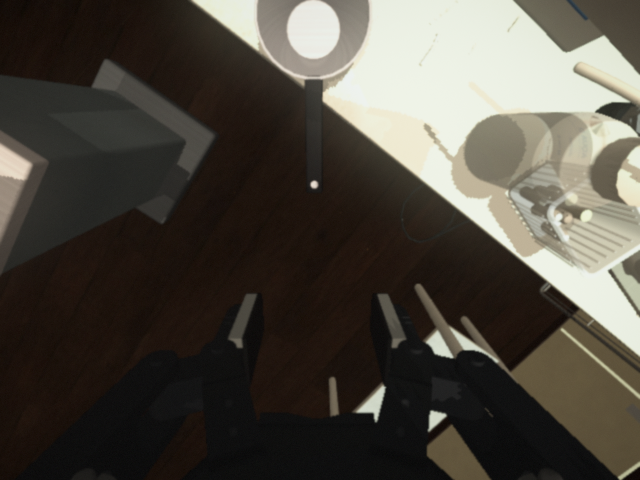

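View pics/t30z.png

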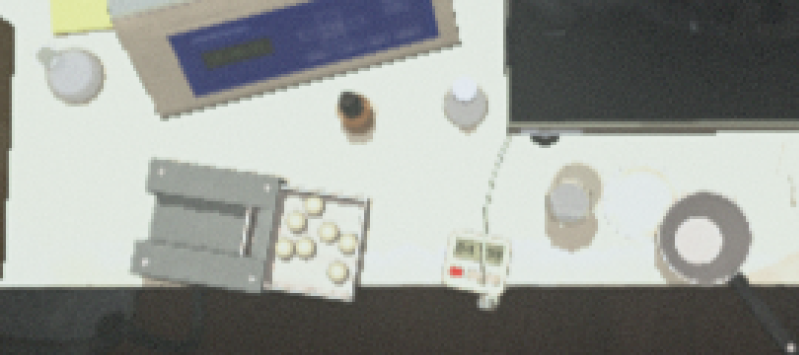

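View pics/s30.png

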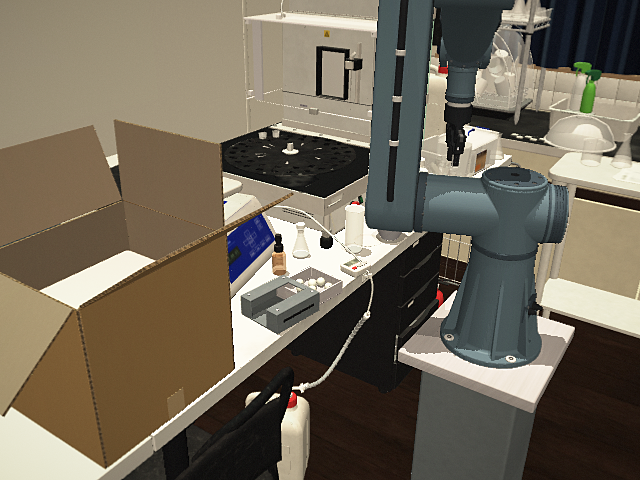

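>>> {"api": "drive_tool", "payload": {"commands": [{"dx":0,"dy":0,"dz":0,"turn":0,"gripper":0.4},{"dx":0,"dy":0,"dz":0,"turn":0,"gripper":0.4},{"dx":0,"dy":0,"dz":0,"turn":0,"gripper":0.4},{"dx":0,"dy":0,"dz":0,"turn":0,"gripper":0.4}]}}

```text
time_s: 27.22
eef_pos: [0.3025, -0.438, 0.2341]
eef_rot: [-0.0, 0.892, -0.452, -0.0]
wrist_force: [-0.2, -0.3, 0.0]
opening: 0.602
```

Run:
```python
from h import *
snap('top','t31')
a=load('t30')['image'].astype(int);b=load('t31')['image'].astype(int)
d=np.abs(a-b);print('tray',d[240:285,245:290].max(),'cup',d[235:300,375:440].max(),'noise',d[0:100,100:300].max())
z=load('t0')['image'].astype(int) if 0 else load('top0')['image'].astype(int)
for n,(u,v) in dict(flask=(185,203),drop=(280,217),sfl=(317,214),timer=(321,268),beaker=(353,246)).items(): print(n,np.abs(z-b)[v-10:v+10,u-10:u+10].mean().round(2))
ctrl.hand_in()
```

```text
tray 11 cup 14 noise 14
flask 1.74
drop 1.48
sfl 1.34
timer 2.42
beaker 1.84
the job is handed in; nothing more can be done
```

I handed the job in at about 27 s of the 72 s allowed. The tray is fully out, all seven balls are in it, and the empty cup stands upright on the bench; the hand-in gave no verdict.

**Tray:** I pushed it out through the slot with closed fingers until it met the stop, where the wrist read 13 N. In the top picture its outer corners lie within about 5 mm of where they should be fully out.

**Pour:** The drive cannot tilt the tool, so I carried the cup by its handle to the tray and loosened the grip in small steps. The cup turned slowly between the pads to about 75 degrees, its underside about 9 cm up, and the balls ran out into the tray.

**Cup:** I pressed its rim on the bench to turn it upright again and let go. It now stands about 5 cm from where it started, with its handle over the bench edge as before.

**Last checks:**
- The top picture shows seven balls inside the tray.
- Two pictures about 0.6 s apart show no change beyond image noise around the tray and the cup.
- In the top picture, the flask, dropper bottle, small flask, timer and beaker have not visibly moved since the start. I did not check the wash bottle by numbers; the arm went nowhere near it.
- The arm is clear of everything.
- I judged the cup's upright stance by eye from the pictures, not to a measured angle.
- No check failed or disagreed.

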